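Change the lower nozzle of a board rework station

ROBOT

A 7-joint arm with a two-finger parallel gripper is mounted at the origin on the work surface. World frame = base frame: x ahead of the robot, y to its left, z up, the work surface at z = 0. Lengths are in m, angles in rad, forces in N, time in s.
With the tool pointing down it reaches from about 0.425 to 0.95 m from the base axis. Payload 4.7 kg.
Tool frame: the origin (TCP) lies midway between the tips of the shut fingers; the grasp point (between the pads) lies arm.grip_depth behind it (arm.grip_depth is the distance from the TCP to the grasp point, in m); z points along the fingers, y is the direction in which the jaws open and shut (so a half turn about z gives the same grasp; the last joint's range is limited). The gripper opens to 87 mm and grips with 3 to 60 N. Pads are 19 mm wide; open, the fingers measure 117 mm over their backs; the gripper's body (75 mm by 190 mm) begins 51 mm behind the grasp point.
Start: joints at [-1.264, 0.469, -0.049, 1.532, 0.024, 1.141, -0.082], TCP at [0.222, 0.637, 0.223] pointing down, gripper open.
Joint ranges: [-2.59, 2.59], [-0.33, 1.99], [-1.39, 1.29], [0.1, 2.45], [-1.04, 4.18], [0.21, 1.99], [-2.66, 2.66]. Speed limits (rad/s): [2.57, 2.57, 3.14, 3.14, 3.14, 3.14, 3.14].

INTERFACE

Orientations are given as a rotation vector (axis times angle).
In Python, from rig import arm gives the robot as it stands.
- The arm moves only by the tool carry_out, never from a script. Its argument "series" is a list of rows, each an object of numbers: "dx", "dy", "dz": the shift along the tool's x, y, z in cm; "spin": the turn about the tool's z in degrees; "jaw": the finger opening in cm, from 0 to 8.7. In form: [{"dx": .., "dy": .., "dz": .., "spin": .., "jaw": ..}, ...]. A call has 1 to 10 rows; each row is the pose to reach, as a shift and turn from the pose measured when the call began, along the tool's axes at that moment; what a row does not reach only later rows make up. A row lasts 1/8 s, in which the tool goes at most 62.5 mm and 10.7 degrees, less where a joint would pass 70% of its speed; a pose out of reach is approached as far as the arm can. A call with a gripper value outside its range is refused whole. The fingers move at their own pace and stop on an object; "newtons" is the grip in N (left out, the last holds). Time passes only in rows, so rows that repeat a pose let the fingers close. It gives the time, the measured TCP pose, the force and the opening at its end, in the units of the state.
- arm.state(): the state, without advancing time (a new reading comes with each control period).
- arm.grab_frame(name): name is "scene" or "top"; returns a dict with "pixels" (400x640x3 uint8, red, green, blue), "z_map" (400x640 float32, m along the optical axis (not along the pixel's ray), 0 where there is no reading), "mtx" (3x3 intrinsics, pixels), "extrinsics" (4x4, takes a point from world to camera coordinates). Camera axes: x right, y down, z forward; pixel columns grow to the right and rows downward; lengths in m; the calibration is good to about 2 mm. A picture is of the moment at which its call begins.
- arm.hand_in(): hands the job in, once; it reports no verdict.
Trained networks look in a picture, given as the dict that the camera call returned (one of the last four; its "shot" number tells which), for a name from the list of things; names that differ only in an ending like _2 or _b are one class to them, and where a whole thing is asked for, a point or a joint stands for the part that bears it (a point fixed in the world has none). Each returns a list of dicts, best first, with "conf" (0 to 1); they miss things now and then, are a little off and sometimes report something else, mostly with a low value. They report only what shows in the picture. A call takes as long as a camera call. They do not tell look-alikes from the thing itself.
- arm.outline_of(picture, thing): "mask" (400x640 bool, what is visible of it) and "point" ([column, row] as shares, 0 to 1, of the picture: columns of its width, rows of its height, amid what is visible of it).
- arm.spot_point(picture, thing): "point" ([column, row] as shares, 0 to 1, of the picture: columns of its width, rows of its height: a listed point, or the origin of a listed thing).
The state is a dict: "time_s": time; "joints": joint angles; "qd": joint speeds; "joint_torque": joint torques, N m; "eef_pos": TCP position; "tool_rot": TCP orientation; "wrist_force": force on the tool from outside, world axes, zero at the start; "ft_torque": the same for the moment, N m; "width": finger opening in m.
Only numpy, scipy, OpenCV 4.12 (cv2) and the standard library are available. Lean on these libraries where they do the work, as an engineer would, in place of code of your own. Each camera call takes 0.05 s, during which the arm holds its last target.

TASK

Change the lower nozzle: the small square nozzle goes from the machine's heater to the finned cooling block, the long rectangular one from the cooling block to the rack place that the large square one leaves, and the large square one onto the heater with its mouth square to the machine bed. Each stands upright in the centre of its place, one nozzle to a place, so use the white ceramic tile as the spare spot on the way. Never tip a nozzle over or set it on the bench top, and leave the round nozzle, the circuit board and the amber jar where they are.

Things in the scene. Friction and masses are not known exactly. Their poses are not given: they have to be found in the camera images.
- nozzle_small: Steel hot-air nozzle, mouth up, with a small square mouth 28 x 28 mm outside; starts on the machine's heater. 60 mm tall: round base flange 56 mm across, 4 mm thick; 37 mm collar; a cone; straight upright walls from 34 to 60 mm height. Origin: centre of the flange's underside; z up through the mouth. x and y lie square to the mouth's sides. About 0.18 kg.
- nozzle_long: Steel hot-air nozzle, mouth up, with a long rectangular mouth, 54 mm along its x by 30 mm along its y outside; starts on the cooling block. 60 mm tall: round base flange 56 mm across, 4 mm thick; 37 mm collar; a cone; straight upright walls from 34 to 60 mm height. Origin: centre of the flange's underside; z up through the mouth. About 0.18 kg.
- nozzle_large: Steel hot-air nozzle, mouth up, with a large square mouth 46 x 46 mm outside; starts on the rack, beside the round nozzle. 60 mm tall: round base flange 56 mm across, 4 mm thick; 37 mm collar; a cone; straight upright walls from 34 to 60 mm height. Origin: centre of the flange's underside; z up through the mouth. x and y lie square to the mouth's sides. About 0.18 kg.
- machine: Fixed black machine bed, 260 (x) by 400 mm (y): two infrared panels, two rods along y, two board clamps (116 mm high, over 130 mm from the centre in y). In the middle is the heater, a round dark drum 80 mm across. Origin: on the bench below the heater's centre; the heater's flat top, where a nozzle stands, is 90 mm above it. x, y along the bed's sides.
- cooler: Fixed aluminium cooling block with upright fins, 96 x 96 mm, 40 mm high. Origin: centre of its underside; a nozzle stands on the middle of the fin tops, 40 mm above the origin. x and y lie along its sides.
- rack: Fixed aluminium rack plate, 186 (x) by 86 mm (y), with two round dark flat bosses 74 mm across. Origin: on the bench below the centre of the boss where the large square nozzle starts; the boss's top is 16 mm above it. The other boss, 100 mm along +x, keeps the round nozzle.
- tile: Fixed white ceramic tile, 96 x 96 mm, 10 mm thick, empty at the start: the spare spot. Origin: centre of its underside; its top is 10 mm above the origin.
- nozzle_round: Bystander: steel nozzle with a round mouth 22 mm across, 45 mm tall, flange 56 mm across, standing on the rack's other boss. Origin: centre of the flange's underside.
- board: Bystander: loose green circuit board 72 mm (x) by 100 mm (y), up to 19 mm high over its sockets, lying on the bench in front of the machine. Origin: centre of its underside.
- flux_jar: Bystander: loose amber glass jar with a black cap, 48 mm across and about 52 mm tall, on the bench in front of the machine. Origin: centre of its underside.
Not all that is in view belongs to the job. What is shaped like the nozzle_large but purple or yellow is not meant.

How it is judged:
By the outcome, as a careful person would: the job done as asked, in the order asked, and still so for the second after the job is handed in, with the robot touching nothing.
It also fails if it takes over 112 s, if anything falls off the work surface, if the arm or the gripper's body presses on something with over 40 N, if the wrist force passes 120 N, or if a joint passes its speed limit or range.

## Working session

There is one attempt and no reset: what is moved stays moved. The work goes in short steps, Python scripts to look and compute and a tool call to move; the robot and the scene stay as the last step left them, time stands still between calls to the robot, and variables do not carry over. Pictures are saved under pics/ and viewed, and the job is handed in when it is done.

Besides the shell and the picture viewer there is one more tool, called after "Call:" as name([rows], argument=value, ...), one row to a line, values as JSON. carry_out: Moves the arm, as the interface text tells. Its arguments: {"type":"object","properties":{"series":{"type":"array","items":{"type":"object","properties":{"dx":{"type":"number"},"dy":{"type":"number"},"dz":{"type":"number"},"spin":{"type":"number"},"jaw":{"type":"number"}}}},"newtons":{"type":"number"}},"required":["series"]}

```bash
mkdir -p pics; ls
cat > h.py <<'E'
import numpy as np, cv2
from rig import arm
def save(f,n): cv2.imwrite(f'pics/{n}.png',cv2.cvtColor(f['pixels'],cv2.COLOR_RGB2BGR))
def cloud(f):
    z=f['z_map'];K=np.array(f['mtx']);T=np.linalg.inv(np.array(f['extrinsics']))
    v,u=np.mgrid[:z.shape[0],:z.shape[1]]
    c=np.stack([(u-K[0,2])/K[0,0]*z,(v-K[1,2])/K[1,1]*z,z],-1)
    w=c@T[:3,:3].T+T[:3,3]; w[z<=0]=np.nan
    return w
E
python3 - <<'E'
from h import *
print(arm.state()); print(arm.grip_depth)
for n in('scene','top'):
    f=arm.grab_frame(n); save(f,n+'0'); print(n,f['mtx'],f['extrinsics'])
    np.savez(n+'0.npz',**{k:np.array(v) for k,v in f.items()})
E
```

```text
pics
{'time_s': 0.0, 'joints': array([-1.2639523 ,  0.46944055, -0.04861787,  1.53367261,  0.02410815,
        1.14100505, -0.08229194]), 'qd': array([-0.0007402 , -0.00071012, -0.00031738, -0.00083057,  0.00019363,
       -0.00132279, -0.00101529]), 'joint_torque': array([-2.14250394e-04, -5.07968044e+01, -8.08373722e-02, -2.36178410e+01,
       -6.14423049e-02,  3.75042320e-02,  1.63748500e-04]), 'eef_pos': array([0.22217702, 0.63675828, 0.22150914]), 'tool_rot': array([-5.24771113e-01, -3.09719189e+00,  3.01949274e-03]), 'wrist_force': array([-0.05571424, -0.82554009, -0.25500315]), 'ft_torque': array([ 0.01769902,  0.00912711, -0.04123988]), 'width': 0.08709045911841706}
0.0187
scene [[460.16371177   0.         319.60800121]
 [  0.         460.16371177 208.81987195]
 [  0.           0.           1.        ]] [[-0.36450456  0.93114553  0.01021864  0.16228269]
 [ 0.79462152  0.31674499 -0.51792784 -0.32218855]
 [-0.4855029  -0.1806671  -0.85536328  1.54131831]
 [ 0.          0.          0.          1.        ]]
top [[495.35140428   0.         316.91285118]
 [  0.         495.35140428 198.95878726]
 [  0.           0.           1.        ]] [[-0.00318756 -0.99999171 -0.00253213  0.0140643 ]
 [-0.99466062  0.00343174 -0.103143    0.48032043]
 [ 0.10315083  0.00218984 -0.99466332  1.46419005]
 [ 0.          0.          0.          1.        ]]
```

View pics/scene0.png

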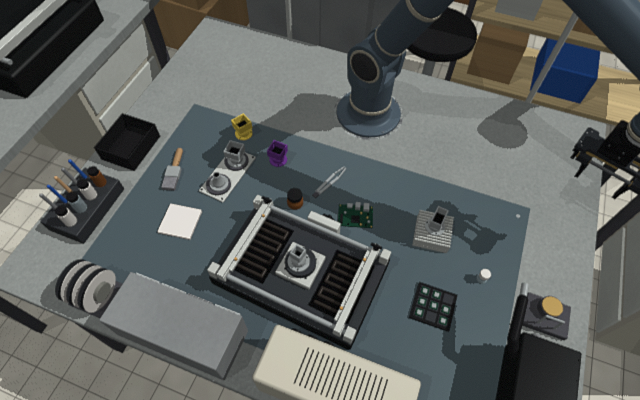

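View pics/top0.png

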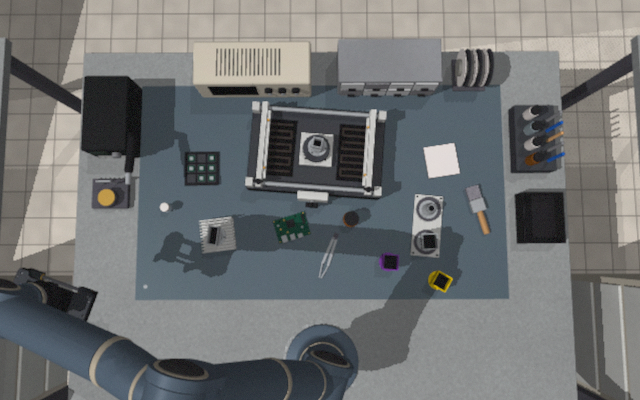

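```bash
cat >> h.py <<'E'
def load(n): return dict(np.load(n+'.npz'))
def crop(f,box,n,s):
    c0,c1,r0,r1=box
    im=cv2.resize(f['pixels'][r0:r1,c0:c1],None,fx=s,fy=s,interpolation=cv2.INTER_CUBIC)
    cv2.imwrite(f'pics/{n}.png',im[:,:,::-1])
E
python3 - <<'E'
from h import *
f=load('top0');w=cloud(f)
g=load('scene0');ws=cloud(g)
def rep(name,w,cx,cy,r,z0,z1):
    m=(np.hypot(w[...,0]-cx,w[...,1]-cy)<r)&(w[...,2]>z0)&(w[...,2]<z1)
    p=w[m]
    if len(p)<5: print(name,len(p));return
    rc=cv2.minAreaRect(p[:,:2].astype(np.float32)*1000)
    print(name,len(p),'mean',p.mean(0).round(4),'z95',np.percentile(p[:,2],[5,50,95]).round(4),'rect',[np.round(x,1) for x in rc])
for nm,(u,v) in dict(heater=(317,148),cool=(217,235),rack=(428,241),round=(430,208),tile=(441,160)).items():
    print(nm,w[v,u].round(3))
def at(u,v):return w[v,u]
for cam,W in(('top',w),('scene',ws)):
    print(cam)
    a=at(306,148); rep('small top',W,a[0],a[1],.06,.14,.16); 
    rep('small flange',W,a[0],a[1],.06,.091,.098)
    c=at(217,235)
    rep('cooler',W,c[0],c[1],.09,.03,.05); rep('long top',W,c[0],c[1],.09,.09,.11); rep('cool body',W,c[0],c[1],.09,.02,.06)
    c=at(428,241); rep('large top',W,c[0],c[1],.05,.068,.086); rep('rack',W,c[0],c[1]-.0,.2,.006,.03)
    c=at(441,160); rep('tile',W,c[0],c[1],.08,.006,.02)
crop(f,(240,390,90,210),'c1',5);crop(f,(190,250,205,265),'c2',9);crop(f,(400,460,140,260),'c3',5)
E
```

```text
heater [0.613 0.012 0.134]
cool [0.371 0.297 0.095]
rack [ 0.353 -0.313  0.048]
round [ 0.449 -0.318  0.065]
tile [ 0.6   -0.367  0.013]
top
small top 57 mean [0.6275 0.0134 0.1493] z95 [0.1425 0.1492 0.1547] rect [array([627.8,  12.7]), array([28. , 29.3]), np.float64(78.7)]
small flange 191 mean [0.6207 0.0192 0.0935] z95 [0.0912 0.0932 0.0967] rect [array([624.6,  20.3]), array([69.7, 77.5]), np.float64(89.8)]
cooler 419 mean [0.3774 0.308  0.0397] z95 [0.0324 0.0397 0.0461] rect [array([375.9, 311.4]), array([96.1, 96.8]), np.float64(7.2)]
long top 85 mean [0.3727 0.3097 0.0985] z95 [0.0922 0.0989 0.1044] rect [array([372.3, 310.6]), array([32.1, 53.6]), np.float64(82.8)]
cool body 478 mean [0.3786 0.307  0.0383] z95 [0.0244 0.0393 0.0466] rect [array([375.8, 311.5]), array([96. , 97.3]), np.float64(7.0)]
large top 83 mean [ 0.3539 -0.3101  0.0752] z95 [0.0698 0.0752 0.0802] rect [array([ 353.9, -310.5]), array([47.5, 43.1]), np.float64(89.8)]
rack 2077 mean [ 0.3981 -0.3377  0.0129] z95 [0.0063 0.0112 0.0231] rect [array([ 353.7, -309.7]), array([384.9, 396.8]), np.float64(88.5)
[... 552 characters left out ...]
(7.3)]
long top 108 mean [0.3711 0.3092 0.0986] z95 [0.092  0.0992 0.1032] rect [array([370.1, 309.7]), array([29.9, 57.5]), np.float64(82.2)]
cool body 993 mean [0.3837 0.3096 0.038 ] z95 [0.0263 0.0389 0.0464] rect [array([372.4, 310. ]), array([101.6,  96.6]), np.float64(7.3)]
large top 123 mean [ 0.352  -0.3107  0.0744] z95 [0.0686 0.0744 0.0797] rect [array([ 352.5, -312.1]), array([49.7, 48.8]), np.float64(4.0)]
rack 1693 mean [ 0.4015 -0.3361  0.0139] z95 [0.0063 0.0131 0.0237] rect [array([ 361.5, -320.2]), array([375.6, 378. ]), np.float64(8.7)]
tile 1024 mean [ 0.601  -0.3671  0.0106] z95 [0.0072 0.0105 0.0144] rect [array([ 605.2, -365.3]), array([133.8, 143.1]), np.float64(71.5)]
```

Run:
```python
from h import *
for cam in('top','scene'):
    f=arm.grab_frame(cam);np.savez(cam+'1.npz',**{k:np.array(v) for k,v in f.items()})
    for n in('nozzle_small','nozzle_long','nozzle_large','machine','cooler','rack','tile','nozzle_round'):
        r=arm.spot_point(f,n); print(cam,n,[(round(x['conf'],2),(np.array(x['point'])*[640,400]).round(1)) for x in r[:3]])
```

```text
top nozzle_small [(0.67, array([316.1, 144.4])), (0.36, array([293.9, 225.6]))]
top nozzle_long [(0.75, array([217. , 236.1]))]
top nozzle_large [(0.77, array([437.5, 281.8])), (0.66, array([385.1, 261.5])), (0.65, array([424.1, 240.6]))]
top machine [(0.81, array([316.7, 154.2]))]
top cooler []
top rack [(0.62, array([426.5, 242.4]))]
top tile [(0.62, array([443.5, 160.4]))]
top nozzle_round []
scene nozzle_small [(0.83, array([297.3, 259.3]))]
scene nozzle_long [(0.94, array([436.4, 226.2]))]
scene nozzle_large [(0.8, array([238.3, 159.5])), (0.68, array([245. , 134.7])), (0.67, array([278.6, 155.7]))]
scene machine [(0.64, array([302.3, 274.1])), (0.58, array([180. , 220.8]))]
scene cooler [(0.71, array([429.4, 235.1])), (0.71, array([299.7, 262. ]))]
scene rack [(0.75, array([237.9, 162. ])), (0.16, array([181.6, 220.1]))]
scene tile [(0.87, array([181. , 222.6]))]
scene nozzle_round [(0.77, array([219. , 185.4]))]
```

View pics/c1.png

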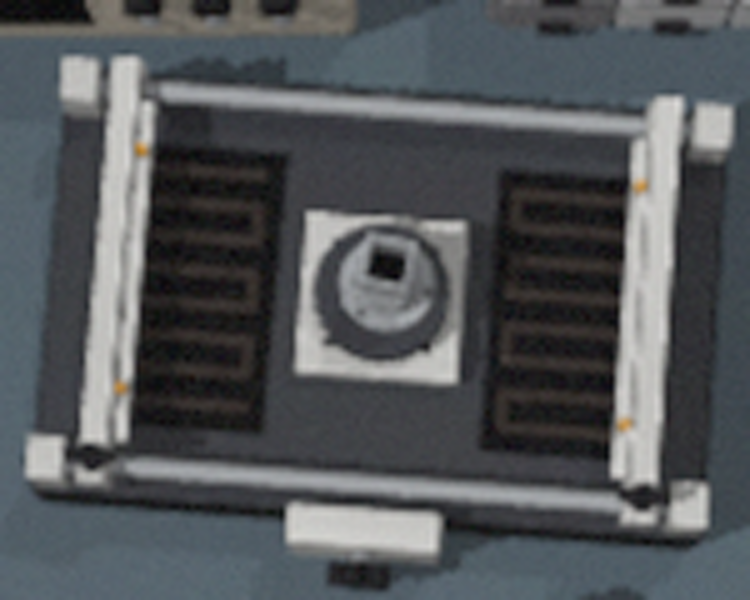

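View pics/c2.png

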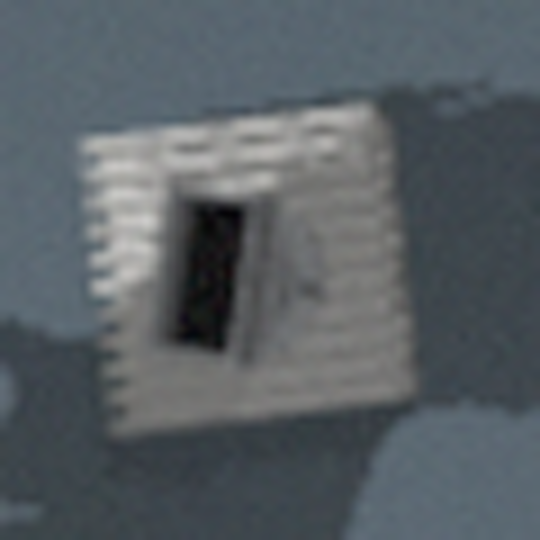

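View pics/c3.png

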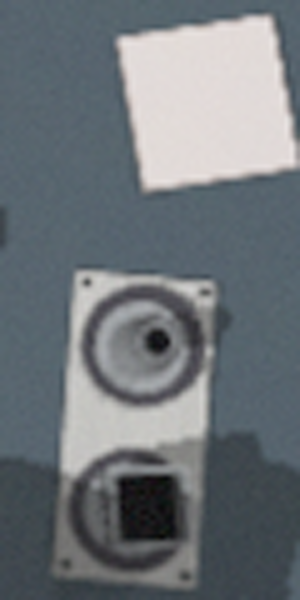

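```bash
cat >> h.py <<'E'
def rect(f,cx,cy,z,half=.06,s=0.0005):
    # metric orthophoto at plane z: row0 = +x, col0 = +y ; px size s
    n=int(2*half/s); K=np.array(f['mtx']);E=np.array(f['extrinsics'])
    i,j=np.mgrid[:n,:n]
    X=cx+half-i*s; Y=cy+half-j*s
    P=np.stack([X,Y,np.full_like(X,z)],-1)@E[:3,:3].T+E[:3,3]
    u=(P[...,0]/P[...,2]*K[0,0]+K[0,2]).astype(np.float32);v=(P[...,1]/P[...,2]*K[1,1]+K[1,2]).astype(np.float32)
    return cv2.remap(f['pixels'],u,v,cv2.INTER_CUBIC)
def sheet(items,name,half=.06):
    rows=[]
    for f in items:
        rows.append(np.hstack([cv2.resize(x,(200,200)) for x in f]))
    im=np.vstack(rows); cv2.imwrite(f'pics/{name}.png',im[:,:,::-1])
E
python3 - <<'E'
from h import *
T=load('top0');S=load('scene0')
spots=[('heater',.622,.0125,.09),('smallmouth',.626,.0125,.15),('cool',.374,.31,.04),('longmouth',.372,.31,.1)]
sp2=[('boss',.353,-.311,.016),('largemouth',.353,-.311,.076),('tile',.601,-.367,.010),('plate',.403,-.32,.012)]
for k,sp in enumerate((spots,sp2)):
    rows=[]
    for f in(T,S):
        r=[]
        for n,x,y,z in sp:
            im=rect(f,x,y,z,.06,.0005).copy()
            im=cv2.resize(im,None,fx=200/240,fy=200/240)
            cv2.drawMarker(im,(100,100),(255,0,0),cv2.MARKER_CROSS,12,1)
            r.append(im)
        rows.append(np.hstack(r))
    cv2.imwrite(f'pics/rect{k}.png',np.vstack(rows)[:,:,::-1])
E
```

```text
(no output)
```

View pics/rect0.png

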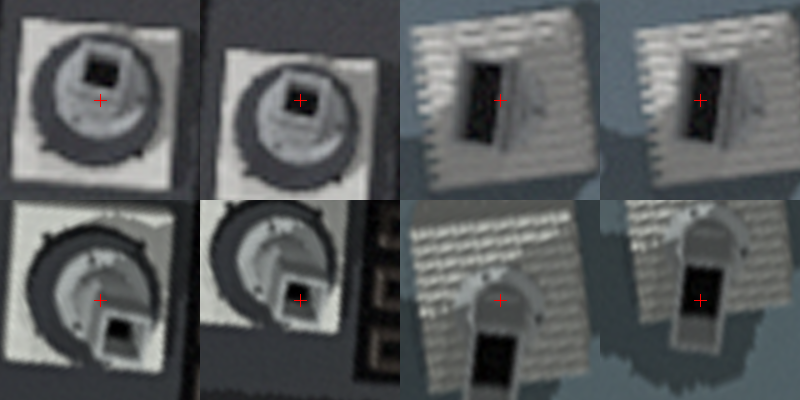

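View pics/rect1.png

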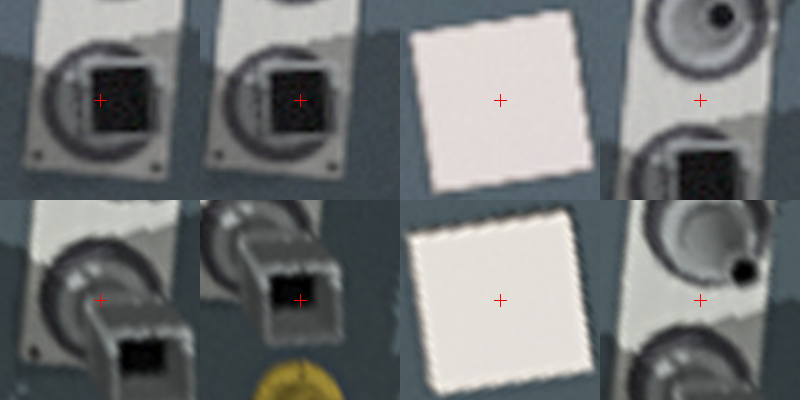

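```bash
cat >> h.py <<'E'
from scipy.ndimage import map_coordinates, gaussian_filter
from scipy.optimize import minimize
def gradmag(f,sig=0.8):
    g=f['pixels'].astype(float).mean(2); 
    return gaussian_filter(np.hypot(gaussian_filter(g,sig,order=(0,1)),gaussian_filter(g,sig,order=(1,0))),0.5)
def proj(f,P):
    K=np.array(f['mtx']);E=np.array(f['extrinsics']);C=P@E[:3,:3].T+E[:3,3];p=C@K.T
    return p[:,:2]/p[:,2:]
def outline(kind,a,b=None,n=60):
    if kind=='c':
        t=np.linspace(0,2*np.pi,n*2,endpoint=False);return np.c_[a/2*np.cos(t),a/2*np.sin(t)]
    t=np.linspace(-.5,.5,n);o=np.ones(n)*.5
    return np.r_[np.c_[t*a,o*b],np.c_[t*a,-o*b],np.c_[o*a,t*b],np.c_[-o*a,t*b]]
def fit(f,shapes,x,y,yaw,rng=.006,yr=10,G=None):
    """shapes: list of (outline Nx2, z). yaw deg. returns best"""
    G=gradmag(f) if G is None else G
    def sc(p):
        c,s=np.cos(np.radians(p[2])),np.sin(np.radians(p[2]))
        tot=0
        for o,z in shapes:
            q=o@np.array([[c,s],[-s,c]])+p[:2]/1000
            uv=proj(f,np.c_[q,np.full(len(q),z)])
            tot+=map_coordinates(G,[uv[:,1],uv[:,0]],order=1).mean()
        return -tot
    best=None
    R=rng*1000
    for yy in ([yaw] if yr==0 else np.arange(yaw-yr,yaw+yr+.1,2)):
      for dx in np.arange(-R,R+.1,1.5):
        for dy in np.arange(-R,R+.1,1.5):
          p=np.array([x*1000+dx,y*1000+dy,yy]);v=sc(p)
          if best is None or v<best[0]: best=(v,p)
    r=minimize(sc,best[1],method='Nelder-Mead',options=dict(xatol=.05,fatol=1e-3))
    return r.x.round(2),round(-r.fun,2)
sq=lambda a,b:outline('s',a/1000,b/1000)
ci=lambda a:outline('c',a/1000)
E
python3 - <<'E'
from h import *
for n in('top0','scene0'):
    f=load(n);G=gradmag(f);print(n)
    for nm,sh,x,y,yaw,yr in [
     ('small mouth',[(sq(28,28),.15)],.626,.0125,-10,20),
     ('small flange',[(ci(56),.094)],.623,.015,0,0),
     ('drum',[(ci(80),.09)],.623,.015,0,0),
     ('cooler',[(sq(96,96),.04)],.374,.31,7,6),
     ('long mouth',[(sq(54,30),.1)],.372,.31,-8,10),
     ('long flange',[(ci(56),.044)],.372,.31,0,0),
     ('large mouth',[(sq(46,46),.076)],.353,-.312,0,16),
     ('large flange',[(ci(56),.02)],.353,-.312,0,0),
     ('boss',[(ci(74),.016)],.353,-.31,0,0),
     ('boss2',[(ci(74),.016)],.453,-.315,0,0),
     ('tile',[(sq(96,96),.01)],.601,-.367,8,8)]:
        print(nm,*fit(f,sh,x,y,yaw,.007,yr,G))
# machine yaw: rods/plates
f=load('top0');w=cloud(f)
h=(w[...,2]>.1)&(w[...,2]<.13)&(abs(w[...,0]-.62)<.2)&(abs(w[...,1]-.0125)<.25)&(abs(w[...,1]-.0125)>.1)
for s in(1,-1):
    m=h&(s*(w[...,1]-.0125)>0); p=w[m]; d=np.linalg.svd(p[:,:2]-p[:,:2].mean(0),full_matrices=False)[2][0]
    print('clamp',len(p),p.mean(0),cv2.minAreaRect(p[:,:2].astype(np.float32)*1000),np.degrees(np.arctan2(d[1],d[0])))
E
```

```text
top0
small mouth [632.59  17.11   0.  ] 26.93
small flange [626.63  12.07   0.  ] 26.19
drum [621.43  14.74  -0.  ] 32.41
cooler [375.19 306.36   6.69] 18.25
long mouth [373.31 312.69 -13.32] 19.03
long flange [371.49 309.56   0.  ] 17.69
large mouth [ 346.87 -317.81   -2.09] 22.14
large flange [ 361.38 -312.39   -0.  ] 22.86
boss [ 351.73 -311.92    0.  ] 24.98
boss2 [ 450.36 -322.68    0.  ] 33.47
tile [ 600.37 -368.      8.56] 43.37
scene0
small mouth [621.29   3.16  -1.95] 37.95
small flange [625.93  11.97   0.  ] 29.06
drum [627.5   17.84   0.  ] 35.7
cooler [373.89 310.07   6.55] 17.62
long mouth [364.79 308.17 -10.17] 15.47
long flange [381.55 322.03  -0.  ] 11.66
large mouth [ 346.42 -315.56    3.95] 17.34
large flange [ 366.99 -306.08    0.  ] 24.59
boss [ 354.77 -310.68    0.  ] 28.49
boss2 [ 452.82 -320.48    0.  ] 35.13
tile [ 599.4  -367.38    8.72] 50.35
clamp 611 [0.71894323 0.1789635  0.11093476] ((678.8161010742188, 158.18258666992188), (313.5832824707031, 145.59202575683594), 13.170257568359375) -178.05411078821373
clamp 625 [ 0.70940516 -0.15043151  0.10857328] ((659.7515258789062, -177.14077758789062), (332.8438720703125, 148.56069946289062), 5.536949634552002) 173.72590238045078
```

Run:
```python
from h import *
for n in('top0','scene0'):
    f=load(n);w=cloud(f);print(n)
    for s in(1,-1):
        for lo,hi in((.105,.125),):
            m=(w[...,2]>lo)&(w[...,2]<hi)&(abs(w[...,0]-.62)<.125)&(s*(w[...,1]-.0145)>.11)&(s*(w[...,1]-.0145)<.22)
            p=w[m];r=cv2.minAreaRect(p[:,:2].astype(np.float32)*1000)
            d=np.linalg.svd(p[:,:2]-p[:,:2].mean(0),full_matrices=False)[2][0]
            print(s,len(p),p.mean(0).round(4),r,np.degrees(np.arctan(d[1]/d[0])),np.percentile(p[:,2],[50,90]))
    # rods
    x=w[200//1 if 0 else slice(None)]
    hist=[]
    m=(abs(w[...,0]-.62)<.16)&(abs(w[...,1]-.0145)<.11)
    h,_=np.histogram(w[m][:,2],bins=np.arange(0,.16,.005));print(dict(zip(np.arange(0,.155,.005).round(3),h)))
f=load('top0');g=load('scene0')
for i,z in enumerate((.116,.09)):
  im=[cv2.resize(rect(q,.62,.0145,z,.2,.001),(400,400)) for q in(f,g)]
  cv2.imwrite(f'pics/mach{i}.png',np.hstack(im)[:,:,::-1])
```

```text
top0
1 73 [0.5786 0.1775 0.1105] ((630.822998046875, 173.53237915039062), (29.103282928466797, 226.1698455810547), 85.38443756103516) -5.035959863335048 [0.10966321 0.11638918]
-1 71 [ 0.5602 -0.1368  0.1104] ((612.03662109375, -137.07920837402344), (28.733701705932617, 231.99168395996094), 87.50576782226562) -5.0378119749492045 [0.10947382 0.11713524]
{np.float64(0.0): np.int64(401), np.float64(0.005): np.int64(88), np.float64(0.01): np.int64(11), np.float64(0.015): np.int64(9), np.float64(0.02): np.int64(11), np.float64(0.025): np.int64(6), np.float64(0.03): np.int64(14), np.float64(0.035): np.int64(8), np.float64(0.04): np.int64(18), np.float64(0.045): np.int64(115), np.float64(0.05): np.int64(1071), np.float64(0.055): np.int64(2167), np.float64(0.06): np.int64(985), np.float64(0.065): np.int64(435), np.float64(0.07): np.int64(290), np.float64(0.075): np.int64(297), np.float64(0.08): np.int64(513), np.float64(0.085): np.int64(309), np.float64(0.09): np.int64(212), np.float64(0.095): np.int64(69), np.float64(0.1): np.int64(7), np.float64(0.105): np.int64(11), np.float64(0.11): np.i
[... 937 characters left out ...]
t64(82), np.float64(0.05): np.int64(856), np.float64(0.055): np.int64(3499), np.float64(0.06): np.int64(1020), np.float64(0.065): np.int64(592), np.float64(0.07): np.int64(435), np.float64(0.075): np.int64(278), np.float64(0.08): np.int64(695), np.float64(0.085): np.int64(357), np.float64(0.09): np.int64(281), np.float64(0.095): np.int64(67), np.float64(0.1): np.int64(18), np.float64(0.105): np.int64(13), np.float64(0.11): np.int64(10), np.float64(0.115): np.int64(30), np.float64(0.12): np.int64(30), np.float64(0.125): np.int64(32), np.float64(0.13): np.int64(24), np.float64(0.135): np.int64(23), np.float64(0.14): np.int64(29), np.float64(0.145): np.int64(36), np.float64(0.15): np.int64(38)}
```

View pics/mach0.png

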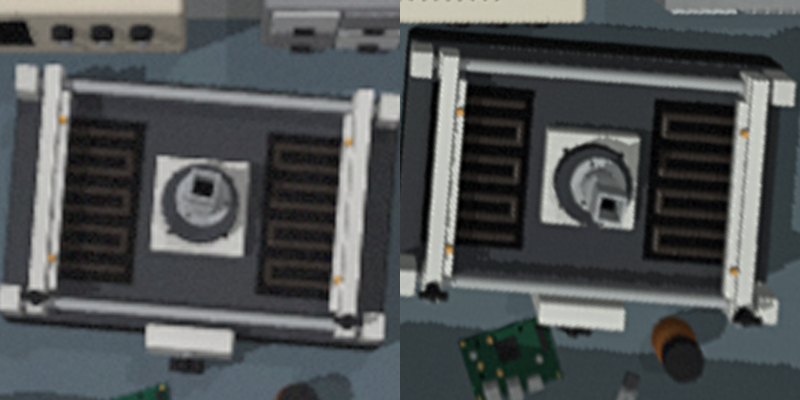

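Run:
```python
from h import *
for n in('top0','scene0'):
    f=load(n);G=gradmag(f);w=cloud(f);print(n)
    m=(abs(w[...,0]-.62)<.06)&(abs(w[...,1]-.0145)<.06)&(f['pixels'].min(2)>150)&(w[...,2]<.085)
    print('white z',np.percentile(w[m][:,2],[10,50,90]))
    z=np.median(w[m][:,2])
    for a in(92,96,100): print('plate',a,*fit(f,[(sq(a,a),z)],.622,.0145,-4,.006,5,G))
    # bed
    for zz in(.05,.056): print('bed',zz,*fit(f,[(sq(260,400),zz)],.622,.0145,-4,.006,4,G))
    # rods line fit: bright pts between clamps
    for s in(1,-1):
        m=(w[...,2]>.066)&(w[...,2]<.1)&(abs(w[...,1]-.0145)<.1)&(s*(w[...,0]-.62)>.075)&(s*(w[...,0]-.62)<.12)&(f['pixels'].min(2)>110)
        p=w[m];c=np.polyfit(p[:,1],p[:,0],1);r=abs(p[:,0]-np.polyval(c,p[:,1]))<.006
        c=np.polyfit(p[r,1],p[r,0],1);print('rod',s,len(p),'x at y=.0145',np.polyval(c,.0145),'yaw',-np.degrees(np.arctan(c[0])),np.median(p[:,2]))
    # drum via colour+depth
    m=(w[...,2]>.083)&(w[...,2]<.1)&(np.hypot(w[...,0]-.622,w[...,1]-.0145)<.05)
    p=w[m].astype(np.float32); print('drum circ',cv2.minEnclosingCircle(p[:,:2]*1000),len(p))
    h=(w[...,2]>.143-0*1)&(w[...,2]<.16)&(np.hypot(w[...,0]-.626,w[...,1]-.0125)<.04)
    print(cv2.minAreaRect(w[h][:,:2].astype(np.float32)*1000))
```

```text
top0
white z [0.06723669 0.0717091  0.07556808]
plate 92 [621.4   15.82  -4.81] 32.34
plate 96 [623.15  15.09  -4.56] 39.29
plate 100 [623.16  14.62  -4.69] 33.68
bed 0.05 [619.52  15.31  -4.46] 18.66
bed 0.056 [618.01  15.6   -4.55] 18.69
rod 1 186 x at y=.0145 0.7340188082405826 yaw -3.562270204327944 0.08295844697173305
rod -1 218 x at y=.0145 0.5105627745872863 yaw -4.507574903533893 0.08291765435141174
drum circ ((624.7207641601562, 16.122716903686523), 40.07940673828125) 427
((627.799560546875, 12.712852478027344), (27.95659065246582, 29.31321907043457), 78.71515655517578)
scene0
white z [0.0698547  0.07258661 0.0753127 ]
plate 92 [624.77  18.02  -1.95] 33.08
plate 96 [623.13  16.12  -4.24] 40.1
plate 100 [623.28  15.99  -4.6 ] 35.19
bed 0.05 [589.13  19.51  -4.52] 19.14
bed 0.056 [628.13  15.47  -7.48] 16.84
rod 1 257 x at y=.0145 0.7340185048182373 yaw -3.666287390480477 0.08389056552174479
rod -1 242 x at y=.0145 0.5105079299660333 yaw -4.256289287135284 0.0841950311515538
drum circ ((622.6459350585938, 14.375215530395508), 41.05414962768555) 478
((625.9846801757812, 11.70097827911377), (30.065948486328125, 29.530385971069336), 75.802001953125)
```

```bash
cat >> h.py <<'E'
from scipy.spatial.transform import Rotation as Ro
def plan(x,y,z,yang):
    s=arm.state();R=Ro.from_rotvec(s['tool_rot']).as_matrix()
    d=R.T@(np.array([x,y,z])-s['eef_pos'])*100
    cur=np.degrees(np.arctan2(R[1,1],R[0,1])); sp=(cur-yang+90)%180-90
    print('t',s['time_s'].__round__(2),'pos',s['eef_pos'].round(4),'yang',round(cur,2),'w',round(s['width'],4),'F',s['wrist_force'].round(1),'j',np.round(s['joints'],2),'tilt',np.degrees(np.arccos(-R[2,2])).round(2))
    print('dx %.2f dy %.2f dz %.2f spin %.2f (alt %.1f)'%(*d,sp,sp-np.sign(sp)*180))
E
python3 -c "
from h import *
plan(.3715,.310,.18,82.6)"
```

```text
t 1.0 pos [0.2224 0.6373 0.2226] yang 70.76 w 0.0868 F [-0.2  0.1 -0.7] j [-1.26  0.47 -0.05  1.53  0.02  1.14 -0.08] tilt 0.01
dx -24.87 dy -25.99 dz 4.25 spin -11.84 (alt 168.2)
```

Call:
carry_out([
  {"dx": -4, "dy": -4, "dz": 0, "spin": -2, "jaw": 8.7},
  {"dx": -8, "dy": -8, "dz": 0, "spin": -5, "jaw": 8.7},
  {"dx": -12, "dy": -12, "dz": 0, "spin": -8, "jaw": 8.7},
  {"dx": -16, "dy": -16, "dz": 0, "spin": -11.8, "jaw": 8.7},
  {"dx": -20, "dy": -20, "dz": 1, "spin": -11.8, "jaw": 8.7},
  {"dx": -24, "dy": -24, "dz": 3, "spin": -11.8, "jaw": 8.7},
  {"dx": -24.9, "dy": -26, "dz": 4.2, "spin": -11.8, "jaw": 8.7},
  {"dx": -24.9, "dy": -26, "dz": 4.2, "spin": -11.8, "jaw": 8.7},
])

```text
time_s: 2.0
eef_pos: [0.3719, 0.3079, 0.1801]
tool_rot: [-0.209, -3.134, 0.002]
wrist_force: [0.1, 1.1, 1.1]
width: 0.087
```

```bash
python3 -c "
from h import *
plan(.3715,.310,.0755,82.6)
f=arm.grab_frame('scene');save(f,'s1');crop(f,(360,520,130,290),'s1c',5)"
```

```text
t 2.0 pos [0.3719 0.3079 0.1801] yang 82.36 w 0.087 F [0.1 1.1 1.1] j [-0.8   0.2   0.02  2.03 -0.01  0.91  0.66] tilt 0.1
dx 0.05 dy 0.22 dz 10.46 spin -0.24 (alt 179.8)
```

View pics/s1c.png

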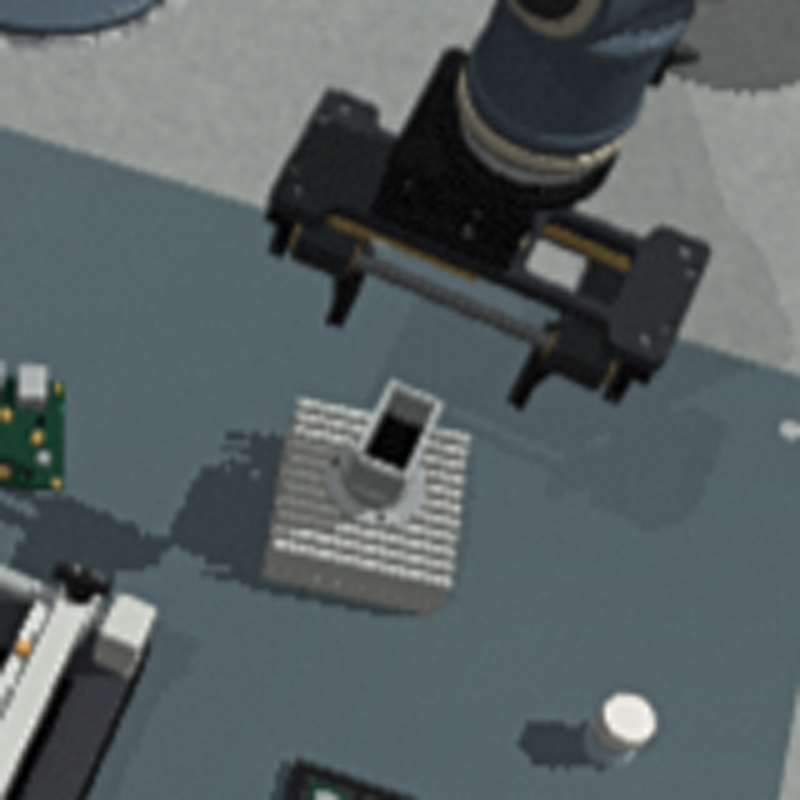

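Call:
carry_out([
  {"dx": 0, "dy": 0.2, "dz": 3, "spin": -0.2, "jaw": 8.7},
  {"dx": 0, "dy": 0.2, "dz": 6, "spin": -0.2, "jaw": 8.7},
  {"dx": 0, "dy": 0.2, "dz": 8.5, "spin": -0.2, "jaw": 8.7},
  {"dx": 0, "dy": 0.2, "dz": 10, "spin": -0.2, "jaw": 8.7},
  {"dx": 0, "dy": 0.2, "dz": 10.5, "spin": -0.2, "jaw": 8.7},
  {"dx": 0, "dy": 0.2, "dz": 10.5, "spin": -0.2, "jaw": 8.7},
])

```text
time_s: 2.8
eef_pos: [0.3723, 0.313, 0.0762]
tool_rot: [0.199, 3.135, 0.003]
wrist_force: [0.1, 0.1, 0.4]
width: 0.0869
```

Call:
carry_out([
  {"dx": 0, "dy": 0, "dz": 0, "spin": 0, "jaw": 5},
  {"dx": 0, "dy": 0, "dz": 0, "spin": 0, "jaw": 3.5},
  {"dx": 0, "dy": 0, "dz": 0, "spin": 0, "jaw": 2.5},
  {"dx": 0, "dy": 0, "dz": 0, "spin": 0, "jaw": 2},
  {"dx": 0, "dy": 0, "dz": 0, "spin": 0, "jaw": 2},
  {"dx": 0, "dy": 0, "dz": 0, "spin": 0, "jaw": 2},
], newtons=30)

```text
time_s: 3.55
eef_pos: [0.3723, 0.3129, 0.0762]
tool_rot: [0.199, 3.135, 0.002]
wrist_force: [-0.2, -0.8, -0.2]
width: 0.0351
```

```bash
python3 -c "
from h import *
plan(.3715,.310,.0755,82.6)
f=arm.grab_frame('scene');save(f,'s2');crop(f,(360,520,130,290),'s2c',5)"
```

```text
t 3.55 pos [0.3723 0.3129 0.0762] yang 82.75 w 0.0351 F [-0.2 -0.8 -0.2] j [-0.8   0.36  0.02  2.11 -0.01  0.67  0.67] tilt 0.09
dx 0.04 dy -0.30 dz 0.07 spin 0.15 (alt -179.8)
```

View pics/s2c.png

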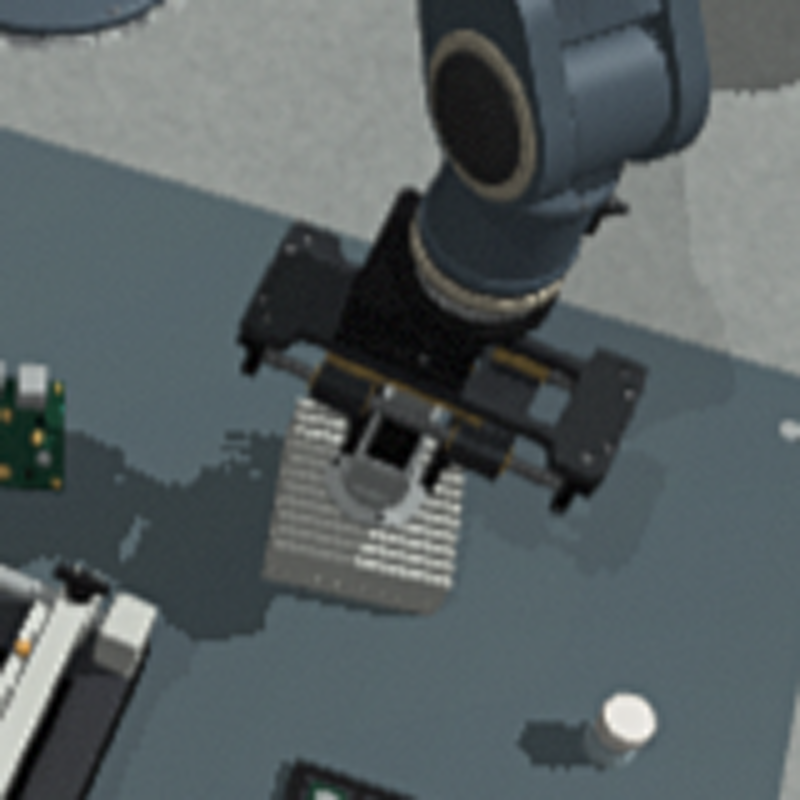

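Call:
carry_out([
  {"dx": 0, "dy": -0.25, "dz": 0, "spin": 0, "jaw": 3.6},
  {"dx": 0, "dy": -0.25, "dz": 0, "spin": 0, "jaw": 3.6},
  {"dx": 0, "dy": -0.25, "dz": 0, "spin": 0, "jaw": 2.5},
  {"dx": 0, "dy": -0.25, "dz": 0, "spin": 0, "jaw": 2},
  {"dx": 0, "dy": -0.25, "dz": 0, "spin": 0, "jaw": 2},
  {"dx": 0, "dy": -0.25, "dz": 0, "spin": 0, "jaw": 2},
], newtons=30)

```text
time_s: 4.35
eef_pos: [0.372, 0.3103, 0.0762]
tool_rot: [0.198, 3.135, 0.002]
wrist_force: [0.1, 0.9, -0.8]
width: 0.0294
```

```bash
python3 -c "
from h import *
plan(.3715,.310,.22,82.6)"
```

```text
t 4.35 pos [0.372  0.3103 0.0762] yang 82.76 w 0.0294 F [ 0.1  0.9 -0.8] j [-0.8   0.36  0.02  2.12 -0.01  0.67  0.67] tilt 0.07
dx 0.04 dy -0.02 dz -14.38 spin 0.16 (alt -179.8)
```

Call:
carry_out([
  {"dz": -0.5, "jaw": 2},
  {"dz": -1.5, "jaw": 2},
  {"dz": -3.5, "jaw": 2},
  {"dz": -6, "jaw": 2},
  {"dz": -8.5, "jaw": 2},
  {"dz": -11, "jaw": 2},
  {"dz": -13.5, "jaw": 2},
  {"dz": -15, "jaw": 2},
  {"dz": -15, "jaw": 2},
  {"dz": -15, "jaw": 2},
])

```text
invalid input
```

```bash
python3 -c "
from h import *
plan(.600,-.3677,.22,82.6)
f=arm.grab_frame('scene');save(f,'s3')"
```

```text
t 4.35 pos [0.372  0.3103 0.0762] yang 82.76 w 0.0294 F [ 0.1  0.9 -0.8] j [-0.8   0.36  0.02  2.12 -0.01  0.67  0.67] tilt 0.07
dx -31.17 dy -64.37 dz -14.44 spin 0.16 (alt -179.8)
```

View pics/s3.png

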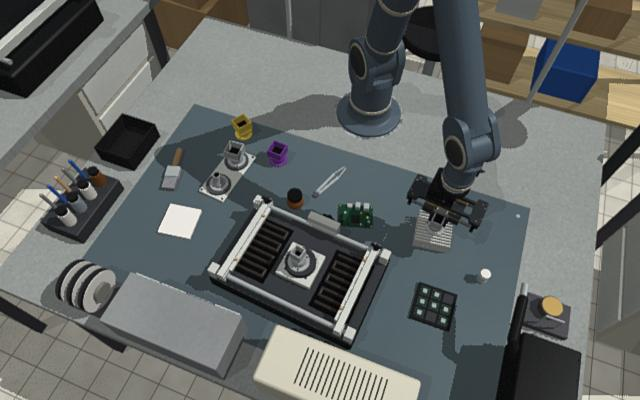

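All fields are needed.

Call:
carry_out([
  {"dx": 0, "dy": 0, "spin": 0, "dz": -0.5, "jaw": 2},
  {"dx": 0, "dy": 0, "spin": 0, "dz": -1.5, "jaw": 2},
  {"dx": 0, "dy": 0, "spin": 0, "dz": -3.5, "jaw": 2},
  {"dx": 0, "dy": 0, "spin": 0, "dz": -6, "jaw": 2},
  {"dx": 0, "dy": 0, "spin": 0, "dz": -8.5, "jaw": 2},
  {"dx": 0, "dy": 0, "spin": 0, "dz": -11, "jaw": 2},
  {"dx": 0, "dy": 0, "spin": 0, "dz": -13.5, "jaw": 2},
  {"dx": 0, "dy": 0, "spin": 0, "dz": -15, "jaw": 2},
  {"dx": 0, "dy": 0, "spin": 0, "dz": -15, "jaw": 2},
  {"dx": 0, "dy": 0, "spin": 0, "dz": -15, "jaw": 2},
])

```text
time_s: 5.65
eef_pos: [0.3714, 0.3096, 0.2253]
tool_rot: [-0.198, -3.134, 0.001]
wrist_force: [-0.7, -0.3, -1.1]
width: 0.0294
```

```bash
python3 -c "
from h import *
plan(.600,-.3677,.22,82.6)
f=arm.grab_frame('scene');save(f,'s3')"
```

```text
t 5.65 pos [0.3714 0.3096 0.2253] yang 82.76 w 0.0294 F [-0.7 -0.3 -1.1] j [-0.8   0.15  0.02  1.97 -0.    1.02  0.67] tilt 0.05
dx -31.22 dy -64.31 dz 0.53 spin 0.16 (alt -179.8)
```

View pics/s3.png

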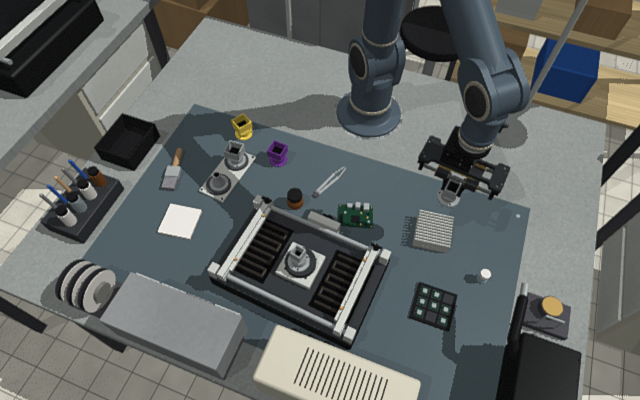

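Call:
carry_out([
  {"dx": -0.5, "dy": -1, "spin": 0, "dz": 0, "jaw": 2},
  {"dx": -1.5, "dy": -3, "spin": 0, "dz": 0, "jaw": 2},
  {"dx": -3, "dy": -6, "spin": 0, "dz": 0, "jaw": 2},
  {"dx": -4.6, "dy": -9.5, "spin": 0, "dz": 0, "jaw": 2},
  {"dx": -6.3, "dy": -13, "spin": 0, "dz": 0, "jaw": 2},
  {"dx": -8, "dy": -16.5, "spin": 0, "dz": 0, "jaw": 2},
  {"dx": -9.7, "dy": -20, "spin": 0, "dz": 0, "jaw": 2},
  {"dx": -11.4, "dy": -23.5, "spin": 0, "dz": 0, "jaw": 2},
  {"dx": -13.1, "dy": -27, "spin": 0, "dz": 0, "jaw": 2},
  {"dx": -14.8, "dy": -30.5, "spin": 0, "dz": 0, "jaw": 2},
])

```text
time_s: 6.95
eef_pos: [0.4794, -0.0137, 0.2247]
tool_rot: [-0.199, -3.133, 0.002]
wrist_force: [0.6, 0.6, -0.5]
width: 0.0299
```

```bash
python3 -c "
from h import *
plan(.600,-.3677,.22,82.6)"
```

```text
t 6.95 pos [ 0.4794 -0.0137  0.2247] yang 82.72 w 0.0299 F [ 0.6  0.6 -0.5] j [-0.35  0.14  0.32  1.99 -0.05  1.01  1.44] tilt 0.14
dx -16.45 dy -33.58 dz 0.47 spin 0.12 (alt -179.9)
```

Call:
carry_out([
  {"dx": -1.7, "dy": -3.5, "spin": 0, "dz": 0, "jaw": 2},
  {"dx": -3.4, "dy": -7, "spin": 0, "dz": 0, "jaw": 2},
  {"dx": -5.1, "dy": -10.5, "spin": 0, "dz": 0, "jaw": 2},
  {"dx": -6.8, "dy": -14, "spin": 0, "dz": 0, "jaw": 2},
  {"dx": -8.5, "dy": -17.5, "spin": 0, "dz": 0, "jaw": 2},
  {"dx": -10.2, "dy": -21, "spin": 0, "dz": 0, "jaw": 2},
  {"dx": -12, "dy": -24.5, "spin": 0, "dz": 0, "jaw": 2},
  {"dx": -13.7, "dy": -28, "spin": 0, "dz": 0, "jaw": 2},
  {"dx": -15.5, "dy": -31.5, "spin": 0, "dz": 0, "jaw": 2},
  {"dx": -16.4, "dy": -33.6, "spin": 0, "dz": 0, "jaw": 2},
])

```text
time_s: 8.2
eef_pos: [0.5984, -0.3707, 0.2235]
tool_rot: [-0.203, -3.131, 0.003]
wrist_force: [0.1, -0.5, -1.4]
width: 0.0299
```

Call:
carry_out([
  {"dx": 0, "dy": 0, "spin": 0, "dz": 0, "jaw": 2},
  {"dx": 0, "dy": 0, "spin": 0, "dz": 0, "jaw": 2},
])

```text
time_s: 8.45
eef_pos: [0.5976, -0.3701, 0.2225]
tool_rot: [-0.203, -3.129, 0.001]
wrist_force: [0.2, 0.2, -1.5]
width: 0.0299
```

```bash
python3 -c "
from h import *
plan(.600,-.3677,.0472,82.6)"
```

```text
t 8.45 pos [ 0.5976 -0.3701  0.2225] yang 82.57 w 0.0299 F [ 0.2  0.2 -1.5] j [ 0.2   0.54  0.45  1.48 -0.24  1.18  2.13] tilt 0.36
dx -0.32 dy 0.28 dz 17.53 spin -0.03 (alt 180.0)
```

Call:
carry_out([
  {"dx": -0.3, "dy": 0.3, "spin": 0, "dz": 2, "jaw": 2},
  {"dx": -0.3, "dy": 0.3, "spin": 0, "dz": 5, "jaw": 2},
  {"dx": -0.3, "dy": 0.3, "spin": 0, "dz": 8, "jaw": 2},
  {"dx": -0.3, "dy": 0.3, "spin": 0, "dz": 11, "jaw": 2},
  {"dx": -0.3, "dy": 0.3, "spin": 0, "dz": 14, "jaw": 2},
  {"dx": -0.3, "dy": 0.3, "spin": 0, "dz": 16, "jaw": 2},
  {"dx": -0.3, "dy": 0.3, "spin": 0, "dz": 17, "jaw": 2},
  {"dx": -0.3, "dy": 0.3, "spin": 0, "dz": 17.2, "jaw": 2},
  {"dx": -0.3, "dy": 0.3, "spin": 0, "dz": 17.2, "jaw": 2},
])

```text
time_s: 9.57
eef_pos: [0.6004, -0.3679, 0.0514]
tool_rot: [-0.203, -3.13, 0.002]
wrist_force: [-0.5, -0.3, -1.6]
width: 0.0297
```

```bash
python3 -c "
from h import *
plan(.600,-.3677,.0462,82.6)
for c in('scene','top'):
  f=arm.grab_frame(c);save(f,c+'4');
  crop(f,*(((130,290,120,280),) if c=='scene' else ((380,500,90,210),)),c+'4c',4)"
```

```text
t 9.57 pos [ 0.6004 -0.3679  0.0514] yang 82.57 w 0.0297 F [-0.5 -0.3 -1.6] j [ 0.24  0.71  0.39  1.61 -0.32  0.89  2.18] tilt 0.28
dx 0.04 dy 0.02 dz 0.52 spin -0.03 (alt 180.0)
```

View pics/scene4c.png

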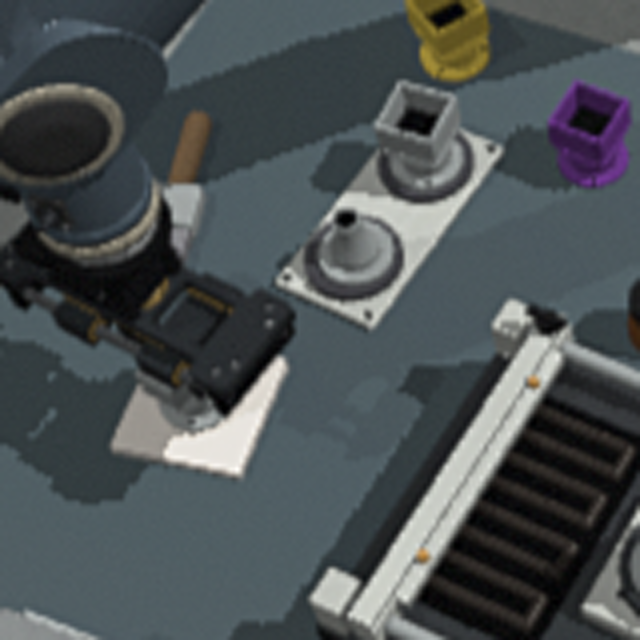

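Hovering just over the tile centre, large nozzle untouched on its boss. Lower with small steps.

Call:
carry_out([
  {"dx": 0, "dy": 0, "spin": 0, "dz": 0.2, "jaw": 2},
  {"dx": 0, "dy": 0, "spin": 0, "dz": 0.4, "jaw": 2},
  {"dx": 0, "dy": 0, "spin": 0, "dz": 0.5, "jaw": 2},
  {"dx": 0, "dy": 0, "spin": 0, "dz": 0.5, "jaw": 2},
])

```text
time_s: 10.18
eef_pos: [0.6004, -0.368, 0.0465]
tool_rot: [-0.203, -3.13, 0.002]
wrist_force: [-0.6, 0.1, -1.2]
width: 0.03
```

Call:
carry_out([
  {"dx": 0, "dy": 0, "spin": 0, "dz": 0.08, "jaw": 2},
  {"dx": 0, "dy": 0, "spin": 0, "dz": 0.08, "jaw": 2},
])

```text
time_s: 10.42
eef_pos: [0.6005, -0.368, 0.0464]
tool_rot: [-0.203, -3.131, 0.002]
wrist_force: [-1.0, 1.5, 3.1]
width: 0.0299
```

Contact (force z rose). Release and rise.

Call:
carry_out([
  {"dx": 0, "dy": 0, "spin": 0, "dz": 0, "jaw": 3.4},
  {"dx": 0, "dy": 0, "spin": 0, "dz": 0, "jaw": 4.5},
  {"dx": 0, "dy": 0, "spin": 0, "dz": 0, "jaw": 6},
  {"dx": 0, "dy": 0, "spin": 0, "dz": 0, "jaw": 6},
  {"dx": 0, "dy": 0, "spin": 0, "dz": -1.5, "jaw": 6},
  {"dx": 0, "dy": 0, "spin": 0, "dz": -4, "jaw": 6},
  {"dx": 0, "dy": 0, "spin": 0, "dz": -8, "jaw": 8.7},
  {"dx": 0, "dy": 0, "spin": 0, "dz": -12, "jaw": 8.7},
  {"dx": 0, "dy": 0, "spin": 0, "dz": -16, "jaw": 8.7},
  {"dx": 0, "dy": 0, "spin": 0, "dz": -20, "jaw": 8.7},
])

```text
time_s: 11.68
eef_pos: [0.6013, -0.368, 0.2491]
tool_rot: [-0.204, -3.132, 0.003]
wrist_force: [1.0, -0.4, -0.3]
width: 0.0857
```

```bash
python3 -c "
from h import *
plan(.6265,.0122,.24,78)
f=arm.grab_frame('scene');save(f,'s5')"
```

```text
t 11.68 pos [ 0.6013 -0.368   0.2491] yang 82.55 w 0.0857 F [ 1.  -0.4 -0.3] j [ 0.19  0.53  0.46  1.44 -0.23  1.23  2.12] tilt 0.2
dx 2.42 dy 38.03 dz 0.84 spin 4.55 (alt -175.4)
```

View pics/s5.png

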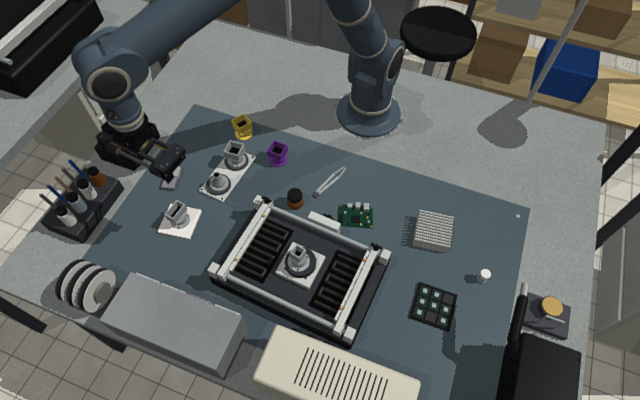

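Call:
carry_out([
  {"dx": 0.1, "dy": 3, "spin": 1, "dz": 0, "jaw": 8.7},
  {"dx": 0.3, "dy": 7, "spin": 2, "dz": 0, "jaw": 8.7},
  {"dx": 0.6, "dy": 12, "spin": 3, "dz": 0, "jaw": 8.7},
  {"dx": 1, "dy": 17, "spin": 4, "dz": 0, "jaw": 8.7},
  {"dx": 1.4, "dy": 22, "spin": 5, "dz": 0, "jaw": 8.7},
  {"dx": 1.8, "dy": 27, "spin": 5, "dz": 0, "jaw": 8.7},
  {"dx": 2.1, "dy": 32, "spin": 5, "dz": 0.5, "jaw": 8.7},
  {"dx": 2.4, "dy": 36, "spin": 5, "dz": 0.8, "jaw": 8.7},
  {"dx": 2.4, "dy": 38, "spin": 5, "dz": 0.8, "jaw": 8.7},
  {"dx": 2.4, "dy": 38, "spin": 5, "dz": 0.8, "jaw": 8.7},
])

```text
time_s: 12.98
eef_pos: [0.6294, 0.0108, 0.2458]
tool_rot: [0.336, 3.116, -0.009]
wrist_force: [-0.5, -1.0, -0.2]
width: 0.087
```

Call:
carry_out([
  {"dx": 0, "dy": 0, "spin": 0, "dz": 0, "jaw": 8.7},
  {"dx": 0, "dy": 0, "spin": 0, "dz": 0, "jaw": 8.7},
])

```text
time_s: 13.22
eef_pos: [0.6294, 0.0083, 0.2461]
tool_rot: [0.341, 3.115, -0.01]
wrist_force: [1.1, 0.0, -0.5]
width: 0.0871
```

```bash
python3 -c "
from h import *
plan(.6265,.0122,.1265,77.5)
w=None
f=arm.grab_frame('scene');save(f,'s6');w=cloud(f)
h=(w[...,2]>.143)&(w[...,2]<.16)&(np.hypot(w[...,0]-.626,w[...,1]-.0125)<.03)
print(cv2.minAreaRect(w[h][:,:2].astype(np.float32)*1000))
crop(f,(220,380,150,310),'s6c',4)
"
```

```text
t 13.22 pos [0.6294 0.0083 0.2461] yang 77.49 w 0.0871 F [ 1.1  0.  -0.5] j [-0.38  0.38  0.41  1.65 -0.16  1.14  1.41] tilt 0.59
dx 0.47 dy 0.38 dz 11.96 spin -0.01 (alt 180.0)
((625.9143676757812, 11.079612731933594), (29.55630874633789, 28.94548225402832), 78.68006134033203)
```

View pics/s6c.png

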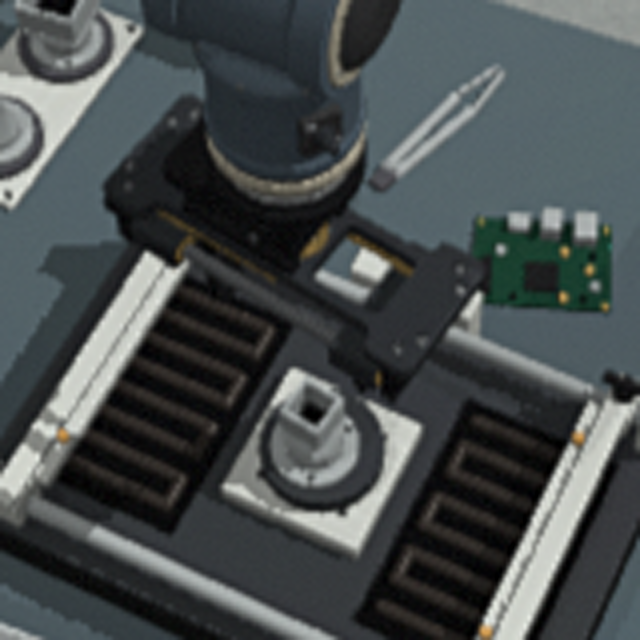

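Call:
carry_out([
  {"dx": 0.4, "dy": 0.3, "spin": 0, "dz": 2, "jaw": 8.7},
  {"dx": 0.4, "dy": 0.3, "spin": 0, "dz": 5, "jaw": 8.7},
  {"dx": 0.4, "dy": 0.3, "spin": 0, "dz": 8, "jaw": 8.7},
  {"dx": 0.4, "dy": 0.3, "spin": 0, "dz": 10.5, "jaw": 8.7},
  {"dx": 0.4, "dy": 0.3, "spin": 0, "dz": 11.5, "jaw": 8.7},
  {"dx": 0.4, "dy": 0.3, "spin": 0, "dz": 11.9, "jaw": 8},
  {"dx": 0.4, "dy": 0.3, "spin": 0, "dz": 11.9, "jaw": 6},
  {"dx": 0.4, "dy": 0.3, "spin": 0, "dz": 11.9, "jaw": 4},
])

```text
time_s: 14.28
eef_pos: [0.6276, 0.0116, 0.128]
tool_rot: [0.341, 3.113, -0.009]
wrist_force: [-0.6, 0.3, 0.0]
width: 0.0676
```

```bash
python3 -c "
from h import *
plan(.6265,.0120,.1260,77.5)
"
```

```text
t 14.28 pos [0.6276 0.0116 0.128 ] yang 77.51 w 0.0676 F [-0.6  0.3  0. ] j [-0.36  0.5   0.37  1.77 -0.21  0.91  1.45] tilt 0.64
dx 0.12 dy 0.02 dz 0.20 spin 0.01 (alt -180.0)
```

Call:
carry_out([
  {"dx": 0.1, "dy": 0, "spin": 0, "dz": 0.2, "jaw": 4},
  {"dx": 0.1, "dy": 0, "spin": 0, "dz": 0.2, "jaw": 3},
  {"dx": 0.1, "dy": 0, "spin": 0, "dz": 0.2, "jaw": 2},
  {"dx": 0.1, "dy": 0, "spin": 0, "dz": 0.2, "jaw": 2},
  {"dx": 0.1, "dy": 0, "spin": 0, "dz": 0.2, "jaw": 2},
  {"dx": 0.1, "dy": 0, "spin": 0, "dz": 0.2, "jaw": 2},
  {"dx": 0.1, "dy": 0, "spin": 0, "dz": 0.2, "jaw": 2},
  {"dx": 0.1, "dy": 0, "spin": 0, "dz": 0.2, "jaw": 2},
], newtons=30)

```text
time_s: 15.28
eef_pos: [0.6266, 0.0118, 0.126]
tool_rot: [0.341, 3.114, -0.01]
wrist_force: [-0.3, -0.2, 1.0]
width: 0.0275
```

```bash
python3 -c "
from h import *
plan(.6265,.0120,.25,77.5)
f=arm.grab_frame('scene');save(f,'s7');
crop(f,(220,380,150,310),'s7c',4)
"
```

```text
t 15.28 pos [0.6266 0.0118 0.126 ] yang 77.51 w 0.0275 F [-0.3 -0.2  1. ] j [-0.36  0.5   0.37  1.77 -0.21  0.9   1.45] tilt 0.64
dx -0.11 dy -0.04 dz -12.40 spin 0.01 (alt -180.0)
```

View pics/s7c.png

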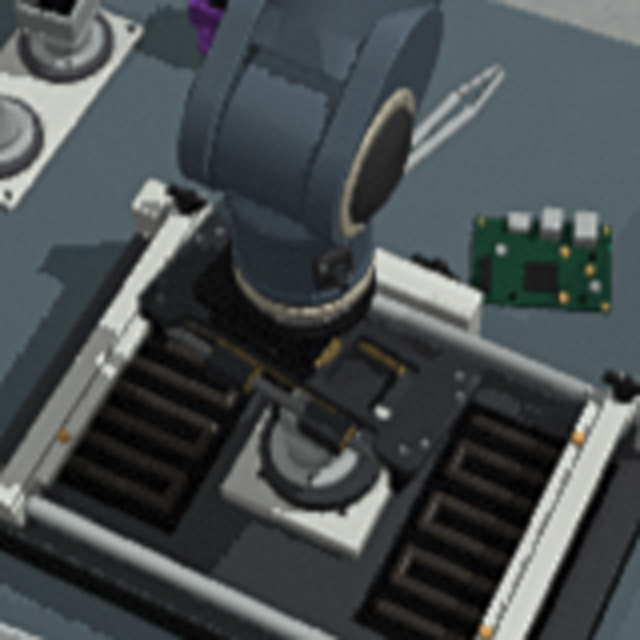

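Call:
carry_out([
  {"dx": 0, "dy": 0, "spin": 0, "dz": -0.5, "jaw": 2},
  {"dx": 0, "dy": 0, "spin": 0, "dz": -2, "jaw": 2},
  {"dx": 0, "dy": 0, "spin": 0, "dz": -4.5, "jaw": 2},
  {"dx": 0, "dy": 0, "spin": 0, "dz": -7, "jaw": 2},
  {"dx": 0, "dy": 0, "spin": 0, "dz": -9.5, "jaw": 2},
  {"dx": 0, "dy": 0, "spin": 0, "dz": -11, "jaw": 2},
  {"dx": 0, "dy": 0, "spin": 0, "dz": -11, "jaw": 2},
  {"dx": 0, "dy": 0, "spin": 0, "dz": -11, "jaw": 2},
])

```text
time_s: 16.32
eef_pos: [0.625, 0.0126, 0.2351]
tool_rot: [0.341, 3.115, -0.01]
wrist_force: [0.8, -0.1, -3.0]
width: 0.0277
```

```bash
python3 -c "
from h import *
plan(.3745,.310,.22,80)"
```

```text
t 16.32 pos [0.625  0.0126 0.2351] yang 77.51 w 0.0277 F [ 0.8 -0.1 -3. ] j [-0.39  0.39  0.4   1.67 -0.16  1.11  1.41] tilt 0.57
dx 30.90 dy 23.63 dz 1.12 spin -2.49 (alt 177.5)
```

Call:
carry_out([
  {"dx": 1.5, "dy": 1.1, "spin": 0, "dz": 0, "jaw": 2},
  {"dx": 5, "dy": 3.8, "spin": 0, "dz": 0, "jaw": 2},
  {"dx": 9, "dy": 6.9, "spin": 0, "dz": 0, "jaw": 2},
  {"dx": 13, "dy": 9.9, "spin": 0, "dz": 0, "jaw": 2},
  {"dx": 17, "dy": 13, "spin": 0, "dz": 0, "jaw": 2},
  {"dx": 21, "dy": 16.1, "spin": 0, "dz": 0, "jaw": 2},
  {"dx": 25, "dy": 19.1, "spin": 0, "dz": 0, "jaw": 2},
  {"dx": 28.5, "dy": 21.8, "spin": 0, "dz": 0, "jaw": 2},
  {"dx": 30.9, "dy": 23.6, "spin": 0, "dz": 0, "jaw": 2},
  {"dx": 30.9, "dy": 23.6, "spin": 0, "dz": 0, "jaw": 2},
])

```text
time_s: 17.58
eef_pos: [0.3709, 0.312, 0.2305]
tool_rot: [0.331, 3.118, -0.011]
wrist_force: [-0.2, -0.5, -1.7]
width: 0.0276
```

Call:
carry_out([
  {"dx": 0, "dy": 0, "spin": 0, "dz": 0, "jaw": 2},
  {"dx": 0, "dy": 0, "spin": 0, "dz": 0, "jaw": 2},
  {"dx": 0, "dy": 0, "spin": 0, "dz": 0, "jaw": 2},
])

```text
time_s: 17.95
eef_pos: [0.3713, 0.3114, 0.2304]
tool_rot: [0.333, 3.118, -0.011]
wrist_force: [1.1, 1.0, -2.0]
width: 0.0278
```

Run:
```python
from h import *
plan(.3745,.310,.0815,77.5)
# cooler, now with less occlusion
for c in('scene','top'):
    f=arm.grab_frame(c);save(f,c+'8');G=gradmag(f);w=cloud(f)
    m=(abs(w[...,0]-.374)<.065)&(abs(w[...,1]-.31)<.065)&(w[...,2]>.025)&(w[...,2]<.055)
    print(c,m.sum(),cv2.minAreaRect(w[m][:,:2].astype(np.float32)*1000),fit(f,[(sq(96,96),.04)],.374,.31,7,.006,4,G))
```

```text
t 17.95 pos [0.3713 0.3114 0.2304] yang 77.81 w 0.0278 F [ 1.1  1.  -2. ] j [-0.97  0.15  0.2   1.97 -0.02  1.03  0.6 ] tilt 0.53
dx -0.25 dy 0.03 dz 14.89 spin 0.31 (alt -179.7)
scene 1170 ((373.79010009765625, 310.5147399902344), (100.2170181274414, 96.75037384033203), 6.863443851470947) (array([373.26, 310.31,   6.28]), np.float64(21.3))
top 118 ((376.5291442871094, 307.7497863769531), (96.45879364013672, 88.35633850097656), 6.843961238861084) (array([376.6 , 321.45,   2.91]), np.float64(16.47))
```

Call:
carry_out([
  {"dx": -0.2, "dy": 0, "spin": 0, "dz": 2, "jaw": 2},
  {"dx": -0.2, "dy": 0, "spin": 0, "dz": 5, "jaw": 2},
  {"dx": -0.2, "dy": 0, "spin": 0, "dz": 8, "jaw": 2},
  {"dx": -0.2, "dy": 0, "spin": 0, "dz": 11, "jaw": 2},
  {"dx": -0.2, "dy": 0, "spin": 0, "dz": 13.5, "jaw": 2},
  {"dx": -0.2, "dy": 0, "spin": 0, "dz": 14.7, "jaw": 2},
  {"dx": -0.2, "dy": 0, "spin": 0, "dz": 14.7, "jaw": 2},
  {"dx": -0.2, "dy": 0, "spin": 0, "dz": 14.7, "jaw": 2},
])

```text
time_s: 19.05
eef_pos: [0.3746, 0.3106, 0.0844]
tool_rot: [0.333, 3.117, -0.009]
wrist_force: [-0.1, 0.1, -1.4]
width: 0.0277
```

Run:
```python
from h import *
plan(.3742,.3102,.076,77.5)
f=arm.grab_frame('scene');save(f,'s9');crop(f,(360,520,130,290),'s9c',4)
```

```text
t 19.05 pos [0.3746 0.3106 0.0844] yang 77.82 w 0.0277 F [-0.1  0.1 -1.4] j [-0.93  0.35  0.18  2.12 -0.08  0.69  0.66] tilt 0.51
dx 0.04 dy -0.04 dz 0.84 spin 0.32 (alt -179.7)
```

View pics/s9c.png

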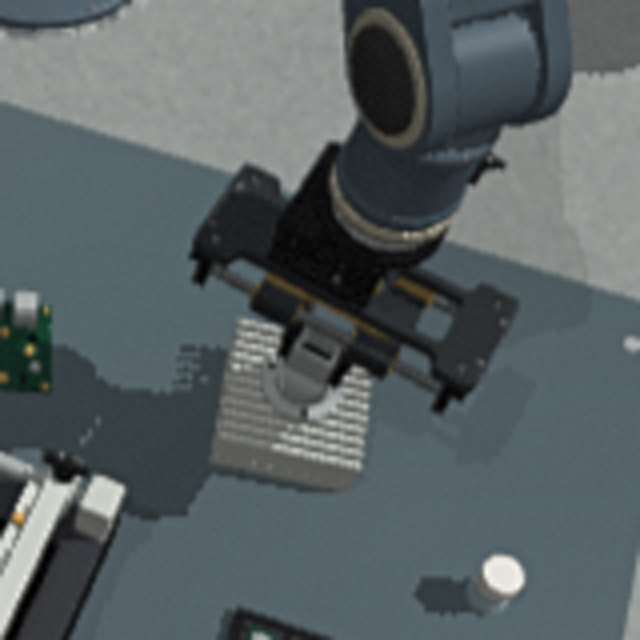

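Call:
carry_out([
  {"dx": 0, "dy": 0, "spin": 0, "dz": 0.3, "jaw": 2},
  {"dx": 0, "dy": 0, "spin": 0, "dz": 0.6, "jaw": 2},
  {"dx": 0, "dy": 0, "spin": 0, "dz": 0.75, "jaw": 2},
  {"dx": 0, "dy": 0, "spin": 0, "dz": 0.85, "jaw": 2},
  {"dx": 0, "dy": 0, "spin": 0, "dz": 0.9, "jaw": 2},
])

```text
time_s: 19.73
eef_pos: [0.3746, 0.3105, 0.076]
tool_rot: [0.333, 3.117, -0.009]
wrist_force: [-2.4, -2.1, 7.6]
width: 0.0275
```

Call:
carry_out([
  {"dx": 0, "dy": 0, "spin": 0, "dz": 0, "jaw": 3.4},
  {"dx": 0, "dy": 0, "spin": 0, "dz": 0, "jaw": 4.5},
  {"dx": 0, "dy": 0, "spin": 0, "dz": 0, "jaw": 6},
  {"dx": 0, "dy": 0, "spin": 0, "dz": 0, "jaw": 6},
  {"dx": 0, "dy": 0, "spin": 0, "dz": -1.5, "jaw": 6},
  {"dx": 0, "dy": 0, "spin": 0, "dz": -4, "jaw": 6},
  {"dx": 0, "dy": 0, "spin": 0, "dz": -8, "jaw": 8.7},
  {"dx": 0, "dy": 0, "spin": 0, "dz": -12, "jaw": 8.7},
  {"dx": 0, "dy": 0, "spin": 0, "dz": -14, "jaw": 8.7},
  {"dx": 0, "dy": 0, "spin": 0, "dz": -14, "jaw": 8.7},
])

```text
time_s: 20.98
eef_pos: [0.3747, 0.3122, 0.2183]
tool_rot: [0.333, 3.115, -0.002]
wrist_force: [-0.3, 0.3, -1.0]
width: 0.0856
```

Run:
```python
from h import *
plan(.353,-.311,.2,88)
for c,b in (('scene',(360,520,130,290)),('top',(190,250,205,265))):
    f=arm.grab_frame(c);save(f,c+'10');w=cloud(f);crop(f,b,c+'10c',4)
    for q,x,y,z,hw in(('small',.374,.31,.1,.035),('large',.353,-.311,.076,.045),('long',.6,-.368,.07,.045)):
        m=(abs(w[...,0]-x)<hw)&(abs(w[...,1]-y)<hw)&(abs(w[...,2]-z)<.009)
        p=w[m]
        if len(p)>9:print(c,q,len(p),[np.round(a,1) for a in cv2.minAreaRect(p[:,:2].astype(np.float32)*1000)])
```

```text
t 20.98 pos [0.3747 0.3122 0.2183] yang 77.81 w 0.0856 F [-0.3  0.3 -1. ] j [-0.97  0.16  0.21  1.98 -0.03  0.99  0.61] tilt 0.54
dx -11.02 dy -61.37 dz 1.96 spin -10.19 (alt 169.8)
scene small 81 [array([372. , 310.2]), array([27.9, 34.2]), np.float64(78.8)]
scene large 133 [array([ 351.8, -311.2]), array([50.8, 47.5]), np.float64(1.6)]
scene long 141 [array([ 598.6, -366.9]), array([35. , 55.5]), np.float64(81.3)]
top large 85 [array([ 353.9, -310.3]), array([43.4, 47.2]), np.float64(0.2)]
top long 95 [array([ 600.6, -366.5]), array([32.9, 54.6]), np.float64(81.4)]
```

View pics/scene10c.png

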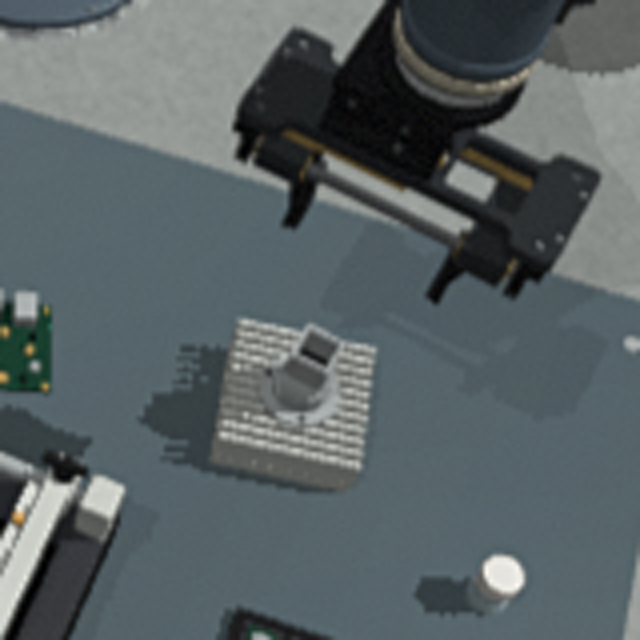

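Run:
```python
from h import *
T=load('top0');S=load('scene0')
im=np.hstack([cv2.resize(rect(f,.353,-.311,.076,.04,.0002),(400,400)) for f in (T,S)])
for k in range(0,800,50): cv2.line(im,(k,0),(k,399),(255,0,0),1)
for k in range(0,400,50): cv2.line(im,(0,k),(799,k),(255,0,0),1)
cv2.imwrite('pics/lm.png',im[:,:,::-1])
```

```text
(no output)
```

View pics/lm.png

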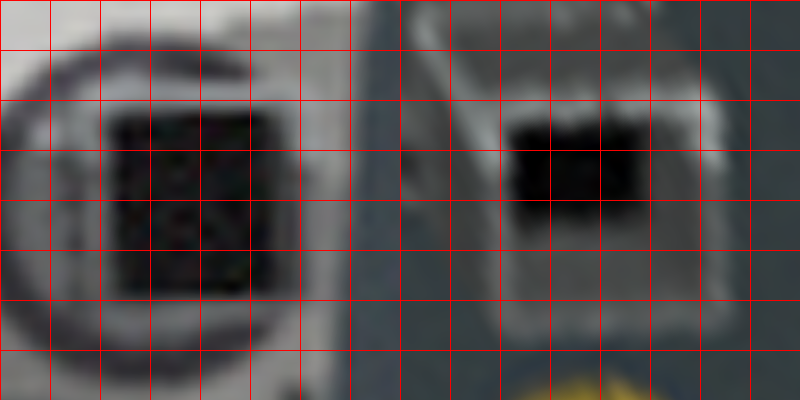

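Call:
carry_out([
  {"dx": -0.3, "dy": -1.5, "spin": 0, "dz": -0.5, "jaw": 8.7},
  {"dx": -0.8, "dy": -5, "spin": 0, "dz": -1, "jaw": 8.7},
  {"dx": -1.5, "dy": -10, "spin": 0, "dz": -1.5, "jaw": 8.7},
  {"dx": -4, "dy": -15, "spin": 0, "dz": -2, "jaw": 8.7},
  {"dx": -7, "dy": -20, "spin": -2, "dz": -2, "jaw": 8.7},
  {"dx": -9, "dy": -25, "spin": -4, "dz": -2, "jaw": 8.7},
  {"dx": -10.5, "dy": -30, "spin": -5, "dz": -2, "jaw": 8.7},
  {"dx": -12, "dy": -35, "spin": -7, "dz": -2, "jaw": 8.7},
  {"dx": -13, "dy": -39, "spin": -8, "dz": -1, "jaw": 8.7},
  {"dx": -13.5, "dy": -42, "spin": -9, "dz": 0, "jaw": 8.7},
])

```text
time_s: 22.32
eef_pos: [0.4153, -0.1305, 0.2182]
tool_rot: [0.091, 3.136, -0.01]
wrist_force: [-0.3, 1.0, 0.4]
width: 0.0868
```

```bash
python3 -c "
from h import *
plan(.353,-.311,.17,90)"
```

```text
t 22.32 pos [ 0.4153 -0.1305  0.2182] yang 86.68 w 0.0868 F [-0.3  1.   0.4] j [-0.44  0.06  0.69  2.11 -0.04  0.98  1.78] tilt 0.44
dx 5.20 dy -18.35 dz 4.90 spin -3.32 (alt 176.7)
```

Call:
carry_out([
  {"dx": 0.3, "dy": -1, "spin": 5, "dz": 0, "jaw": 8.7},
  {"dx": 1, "dy": -3, "spin": 15, "dz": 0, "jaw": 8.7},
  {"dx": 2, "dy": -6, "spin": 25, "dz": 0, "jaw": 8.7},
  {"dx": 2.8, "dy": -9, "spin": 35, "dz": 0, "jaw": 8.7},
  {"dx": 3.6, "dy": -12, "spin": 45, "dz": 0, "jaw": 8.7},
  {"dx": 4.3, "dy": -15, "spin": 55, "dz": 0, "jaw": 8.7},
  {"dx": 5.2, "dy": -18.3, "spin": 65, "dz": 0.5, "jaw": 8.7},
  {"dx": 5.2, "dy": -18.3, "spin": 75, "dz": 1, "jaw": 8.7},
  {"dx": 5.2, "dy": -18.3, "spin": 84, "dz": 2, "jaw": 8.7},
  {"dx": 5.2, "dy": -18.3, "spin": 86.7, "dz": 3, "jaw": 8.7},
])

```text
time_s: 23.58
eef_pos: [0.3517, -0.3103, 0.1882]
tool_rot: [2.219, 2.215, -0.003]
wrist_force: [0.9, -0.5, 0.4]
width: 0.0872
```

Call:
carry_out([
  {"dx": 0, "dy": 0, "spin": 0, "dz": 0, "jaw": 8.7},
  {"dx": 0, "dy": 0, "spin": 0, "dz": 0, "jaw": 8.7},
  {"dx": 0, "dy": 0, "spin": 0, "dz": 0, "jaw": 8.7},
])

```text
time_s: 23.95
eef_pos: [0.3518, -0.3105, 0.1885]
tool_rot: [2.218, 2.215, -0.002]
wrist_force: [-0.4, 0.2, 0.2]
width: 0.0871
```

```bash
python3 -c "
from h import *
plan(.353,-.311,.0525,0)
f=arm.grab_frame('scene');save(f,'s11');crop(f,(150,310,80,240),'s11c',4)"
```

```text
t 23.95 pos [ 0.3518 -0.3105  0.1885] yang -0.08 w 0.0871 F [-0.4  0.2  0.2] j [-0.22  0.24  1.01  2.09 -0.25  0.93  0.93] tilt 0.39
dx 0.02 dy 0.06 dz 13.60 spin -0.08 (alt 179.9)
```

View pics/s11c.png

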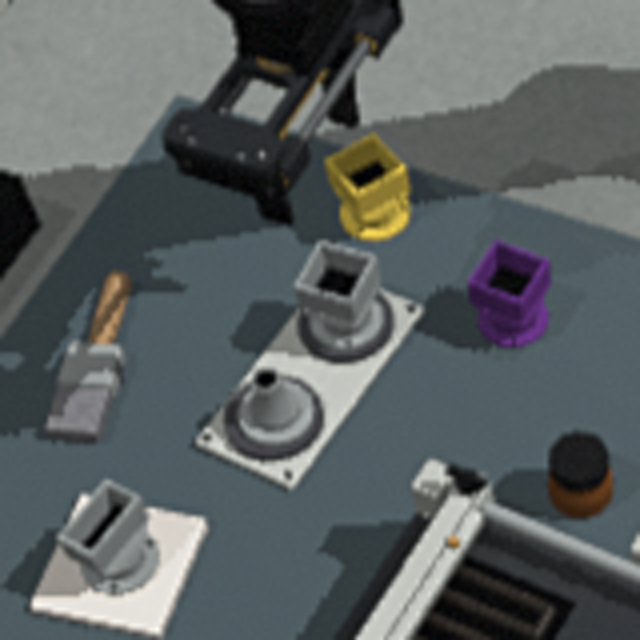

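```bash
python3 -c "
from h import *
for n in('top0','scene0'):
  f=load(n);w=cloud(f);p=f['pixels'].astype(int)
  m=(p[...,0]-p[...,2]>70)&(p[...,1]-p[...,2]>50)&(abs(w[...,1]+.35)<.08)&(w[...,0]<.33)&(w[...,2]>.01);q=w[m];print(len(q),np.percentile(q,[2,98],axis=0).round(3))
"
```

```text
153 [[ 0.212 -0.372  0.023]
 [ 0.266 -0.316  0.065]]
146 [[ 0.209 -0.374  0.011]
 [ 0.265 -0.319  0.064]]
```

Call:
carry_out([
  {"dx": 0, "dy": 0, "spin": 0, "dz": 2, "jaw": 7},
  {"dx": 0, "dy": 0, "spin": 0, "dz": 4, "jaw": 7},
  {"dx": 0, "dy": 0, "spin": 0, "dz": 6, "jaw": 7},
  {"dx": 0, "dy": 0, "spin": 0, "dz": 7, "jaw": 7},
  {"dx": 0, "dy": 0, "spin": 0, "dz": 7, "jaw": 7},
])

```text
time_s: 24.62
eef_pos: [0.352, -0.3108, 0.1183]
tool_rot: [2.219, 2.216, -0.002]
wrist_force: [0.4, -0.3, 0.2]
width: 0.0701
```

```bash
python3 -c "
from h import *
plan(.353,-.311,.0525,0)
f=arm.grab_frame('scene');save(f,'s12');crop(f,(150,310,80,240),'s12c',4)"
```

```text
t 24.62 pos [ 0.352  -0.3108  0.1183] yang -0.08 w 0.0701 F [ 0.4 -0.3  0.2] j [-0.1   0.37  0.91  2.16 -0.41  0.79  1.07] tilt 0.35
dx 0.01 dy 0.08 dz 6.58 spin -0.08 (alt 179.9)
```

View pics/s12c.png

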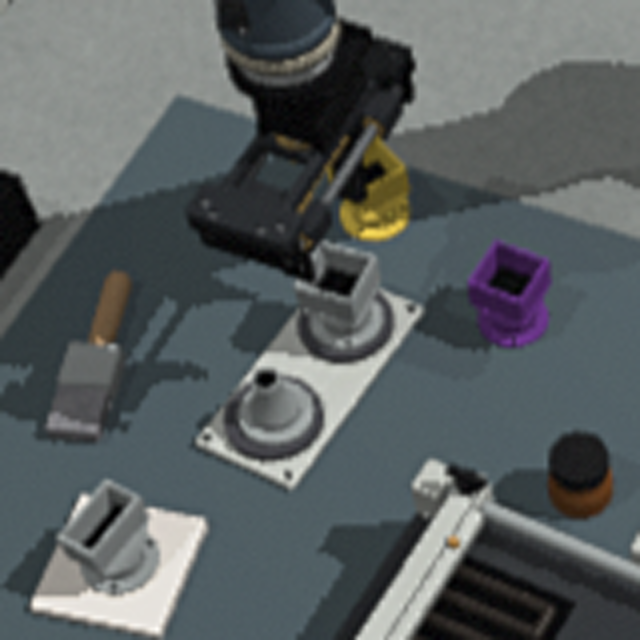

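Call:
carry_out([
  {"dx": 0, "dy": 0.1, "spin": 0, "dz": 1.5, "jaw": 7},
  {"dx": 0, "dy": 0.1, "spin": 0, "dz": 3.5, "jaw": 7},
  {"dx": 0, "dy": 0.1, "spin": 0, "dz": 5.5, "jaw": 7},
  {"dx": 0, "dy": 0.1, "spin": 0, "dz": 6.6, "jaw": 7},
  {"dx": 0, "dy": 0.1, "spin": 0, "dz": 6.6, "jaw": 7},
  {"dx": 0, "dy": 0.1, "spin": 0, "dz": 6.6, "jaw": 5.5},
  {"dx": 0, "dy": 0.1, "spin": 0, "dz": 6.6, "jaw": 5},
])

```text
time_s: 25.55
eef_pos: [0.354, -0.3118, 0.0534]
tool_rot: [2.217, 2.214, -0.001]
wrist_force: [-0.0, -0.1, 0.6]
width: 0.0573
```

```bash
python3 -c "
from h import *
plan(.353,-.311,.0525,0)"
```

```text
t 25.55 pos [ 0.354  -0.3118  0.0534] yang -0.08 w 0.0573 F [-0.  -0.1  0.6] j [ 0.01  0.48  0.78  2.2  -0.56  0.66  1.19] tilt 0.48
dx 0.08 dy -0.10 dz 0.09 spin -0.08 (alt 179.9)
```

Call:
carry_out([
  {"dx": 0, "dy": 0, "spin": 0, "dz": 0, "jaw": 4},
  {"dx": 0, "dy": 0, "spin": 0, "dz": 0, "jaw": 3.5},
  {"dx": 0, "dy": 0, "spin": 0, "dz": 0, "jaw": 3.5},
  {"dx": 0, "dy": 0, "spin": 0, "dz": 0, "jaw": 3.5},
  {"dx": 0, "dy": 0, "spin": 0, "dz": 0, "jaw": 3.5},
], newtons=30)

```text
time_s: 26.18
eef_pos: [0.354, -0.3117, 0.0536]
tool_rot: [2.217, 2.214, -0.0]
wrist_force: [-1.5, 2.3, 6.3]
width: 0.046
```

```bash
python3 -c "
from h import *
plan(.353,-.311,.24,0)"
```

```text
t 26.18 pos [ 0.354  -0.3117  0.0536] yang -0.08 w 0.046 F [-1.5  2.3  6.3] j [ 0.01  0.48  0.78  2.2  -0.56  0.66  1.19] tilt 0.47
dx -0.04 dy 0.01 dz -18.64 spin -0.08 (alt 179.9)
```

Call:
carry_out([
  {"dx": 0, "dy": 0, "spin": 0, "dz": -0.5, "jaw": 3.5},
  {"dx": 0, "dy": 0, "spin": 0, "dz": -1.5, "jaw": 3.5},
  {"dx": 0, "dy": 0, "spin": 0, "dz": -4, "jaw": 3.5},
  {"dx": 0, "dy": 0, "spin": 0, "dz": -7, "jaw": 3.5},
  {"dx": 0, "dy": 0, "spin": 0, "dz": -10, "jaw": 3.5},
  {"dx": 0, "dy": 0, "spin": 0, "dz": -13.5, "jaw": 3.5},
  {"dx": 0, "dy": 0, "spin": 0, "dz": -17, "jaw": 3.5},
  {"dx": 0, "dy": 0, "spin": 0, "dz": -19.5, "jaw": 3.5},
  {"dx": 0, "dy": 0, "spin": 0, "dz": -19.5, "jaw": 3.5},
  {"dx": 0, "dy": 0, "spin": 0, "dz": -19.5, "jaw": 3.5},
])

```text
time_s: 27.42
eef_pos: [0.3524, -0.3099, 0.2477]
tool_rot: [2.218, 2.215, -0.0]
wrist_force: [-0.5, 0.1, -1.7]
width: 0.0458
```

```bash
python3 -c "
from h import *
plan(.623,.0152,.24,-4.5)
f=arm.grab_frame('scene');save(f,'s13');crop(f,(150,310,60,220),'s13c',4)"
```

```text
t 27.43 pos [ 0.3524 -0.3099  0.2477] yang -0.07 w 0.0458 F [-0.5  0.1 -1.7] j [-0.33  0.14  1.08  2.01 -0.14  1.06  0.81] tilt 0.38
dx 32.54 dy 27.02 dz 0.74 spin 4.43 (alt -175.6)
```

View pics/s13c.png

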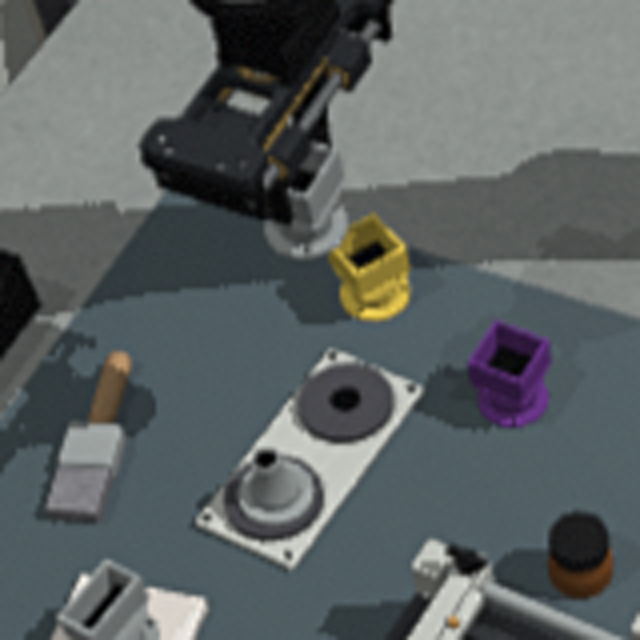

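Run:
```python
from h import *
for c in('scene','top'):
    f=arm.grab_frame(c);np.savez(c+'13.npz',**{k:np.array(v) for k,v in f.items()});G=gradmag(f)
    print(c,'boss',fit(f,[(ci(74),.016)],.353,-.311,0,.006,0,G),'drum',fit(f,[(ci(80),.09)],.623,.015,0,.006,0,G),'plate',fit(f,[(sq(96,96),.072)],.623,.015,-4.5,.005,4,G))
im=[]
for c in('scene','top'):
    f=load(c+'13')
    for x,y,z in((.623,.0152,.09),(.353,-.311,.016)):
        q=cv2.resize(rect(f,x,y,z,.06,.0003),(200,200));cv2.drawMarker(q,(100,100),(255,0,0),0,10,1)
        cv2.circle(q,(100,100),int(100*((40 if z>.05 else 37)/60)),(255,0,0),1);im.append(q)
cv2.imwrite('pics/r13.png',np.hstack(im)[:,:,::-1])
```

```text
scene boss (array([ 354.06, -311.54,    0.  ]), np.float64(34.7)) drum (array([626.84,  17.44,   0.  ]), np.float64(34.26)) plate (array([622.81,  15.92,  -4.32]), np.float64(41.67))
top boss (array([ 351.77, -312.66,    0.  ]), np.float64(29.33)) drum (array([621.24,  14.9 ,   0.  ]), np.float64(33.13)) plate (array([623.11,  15.03,  -4.59]), np.float64(41.02))
```

View pics/r13.png

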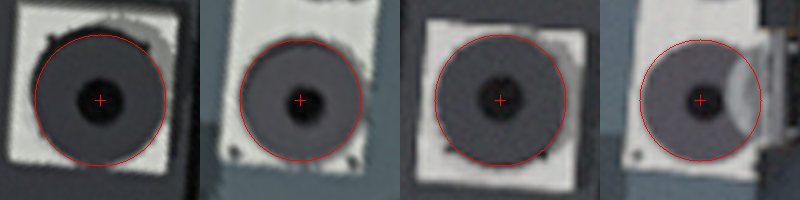

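Call:
carry_out([
  {"dx": 1.2, "dy": 1, "spin": 0.5, "dz": 0, "jaw": 3.5},
  {"dx": 4.2, "dy": 3.5, "spin": 1, "dz": 0, "jaw": 3.5},
  {"dx": 8.4, "dy": 7, "spin": 2, "dz": 0, "jaw": 3.5},
  {"dx": 12.6, "dy": 10.5, "spin": 3, "dz": 0, "jaw": 3.5},
  {"dx": 16.9, "dy": 14, "spin": 4, "dz": 0, "jaw": 3.5},
  {"dx": 21.1, "dy": 17.5, "spin": 4.4, "dz": 0, "jaw": 3.5},
  {"dx": 25.3, "dy": 21, "spin": 4.4, "dz": 0, "jaw": 3.5},
  {"dx": 29.5, "dy": 24.5, "spin": 4.4, "dz": 0, "jaw": 3.5},
  {"dx": 32.5, "dy": 27, "spin": 4.4, "dz": 0, "jaw": 3.5},
  {"dx": 32.5, "dy": 27, "spin": 4.4, "dz": 0, "jaw": 3.5},
])

```text
time_s: 28.82
eef_pos: [0.6241, 0.0186, 0.2443]
tool_rot: [2.297, 2.136, -0.006]
wrist_force: [-1.3, -0.9, -2.1]
width: 0.0458
```

Call:
carry_out([
  {"dx": 0, "dy": 0, "spin": 0, "dz": 0, "jaw": 3.5},
  {"dx": 0, "dy": 0, "spin": 0, "dz": 0, "jaw": 3.5},
  {"dx": 0, "dy": 0, "spin": 0, "dz": 0, "jaw": 3.5},
])

```text
time_s: 29.2
eef_pos: [0.6236, 0.0176, 0.2443]
tool_rot: [2.298, 2.135, -0.006]
wrist_force: [0.1, -0.5, -1.7]
width: 0.0459
```

```bash
python3 -c "
from h import *
plan(.623,.0152,.1326,-4.5)"
```

```text
t 29.2 pos [0.6236 0.0176 0.2443] yang -4.23 w 0.0459 F [ 0.1 -0.5 -1.7] j [-0.71  0.47  0.87  1.67 -0.38  1.18  0.18] tilt 0.35
dx -0.17 dy -0.06 dz 11.18 spin 0.27 (alt -179.7)
```

Call:
carry_out([
  {"dx": -0.2, "dy": 0, "spin": 0.3, "dz": 1.5, "jaw": 3.5},
  {"dx": -0.2, "dy": 0, "spin": 0.3, "dz": 4, "jaw": 3.5},
  {"dx": -0.2, "dy": 0, "spin": 0.3, "dz": 7, "jaw": 3.5},
  {"dx": -0.2, "dy": 0, "spin": 0.3, "dz": 9.5, "jaw": 3.5},
  {"dx": -0.2, "dy": 0, "spin": 0.3, "dz": 10.8, "jaw": 3.5},
  {"dx": -0.2, "dy": 0, "spin": 0.3, "dz": 10.8, "jaw": 3.5},
  {"dx": -0.2, "dy": 0, "spin": 0.3, "dz": 10.8, "jaw": 3.5},
])

```text
time_s: 30.08
eef_pos: [0.6242, 0.0146, 0.1373]
tool_rot: [2.303, 2.127, -0.004]
wrist_force: [1.0, -0.2, -0.8]
width: 0.0459
```

Run:
```python
from h import *
plan(.623,.0152,.1276,-4.5)
f=arm.grab_frame('scene');save(f,'s14');crop(f,(220,380,170,330),'s14c',4)
```

```text
t 30.07 pos [0.6242 0.0146 0.1373] yang -4.55 w 0.0459 F [ 1.  -0.2 -0.8] j [-0.65  0.58  0.79  1.78 -0.48  0.99  0.26] tilt 0.37
dx 0.05 dy -0.13 dz 0.97 spin -0.05 (alt 180.0)
```

View pics/s14c.png

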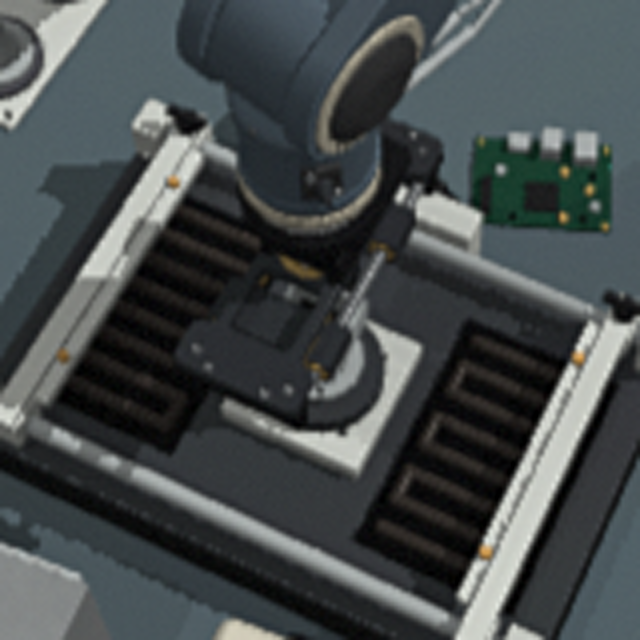

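Call:
carry_out([
  {"dx": 0.05, "dy": -0.1, "spin": 0, "dz": 0.3, "jaw": 3.5},
  {"dx": 0.05, "dy": -0.1, "spin": 0, "dz": 0.6, "jaw": 3.5},
  {"dx": 0.05, "dy": -0.1, "spin": 0, "dz": 0.8, "jaw": 3.5},
  {"dx": 0.05, "dy": -0.1, "spin": 0, "dz": 0.9, "jaw": 3.5},
  {"dx": 0.05, "dy": -0.1, "spin": 0, "dz": 1, "jaw": 3.5},
  {"dx": 0.05, "dy": -0.1, "spin": 0, "dz": 1, "jaw": 3.5},
])

```text
time_s: 30.88
eef_pos: [0.6234, 0.0152, 0.1278]
tool_rot: [2.303, 2.128, -0.003]
wrist_force: [-3.2, 0.4, 2.0]
width: 0.046
```

Run:
```python
from h import *
plan(.623,.0152,.1276,-4.5)
```

```text
t 30.88 pos [0.6234 0.0152 0.1278] yang -4.54 w 0.046 F [-3.2  0.4  2. ] j [-0.64  0.59  0.79  1.79 -0.49  0.97  0.26] tilt 0.36
dx -0.00 dy -0.04 dz 0.02 spin -0.04 (alt 180.0)
```

Contact at the expected height. Press a touch, release, rise.

Call:
carry_out([
  {"dx": 0, "dy": 0, "spin": 0, "dz": 0.04, "jaw": 3.5},
  {"dx": 0, "dy": 0, "spin": 0, "dz": 0.04, "jaw": 5},
  {"dx": 0, "dy": 0, "spin": 0, "dz": 0.04, "jaw": 6},
  {"dx": 0, "dy": 0, "spin": 0, "dz": 0, "jaw": 7},
  {"dx": 0, "dy": 0, "spin": 0, "dz": 0, "jaw": 7},
  {"dx": 0, "dy": 0, "spin": 0, "dz": -1.5, "jaw": 7},
  {"dx": 0, "dy": 0, "spin": 0, "dz": -4, "jaw": 7},
  {"dx": 0, "dy": 0, "spin": 0, "dz": -8, "jaw": 8.7},
  {"dx": 0, "dy": 0, "spin": 0, "dz": -12, "jaw": 8.7},
  {"dx": 0, "dy": 0, "spin": 0, "dz": -12, "jaw": 8.7},
])

```text
time_s: 32.12
eef_pos: [0.6253, 0.0151, 0.2524]
tool_rot: [2.3, 2.124, 0.007]
wrist_force: [-0.4, -0.1, -0.7]
width: 0.0856
```

Run:
```python
from h import *
plan(.600,-.3675,.23,82.6)
f=arm.grab_frame('scene');save(f,'s15');crop(f,(220,380,170,330),'s15c',4);w=cloud(f)
for q,x,y,z,hw in(('large',.623,.015,.15,.045),('long',.6,-.368,.07,.045)):
    m=(abs(w[...,0]-x)<hw)&(abs(w[...,1]-y)<hw)&(abs(w[...,2]-z)<.009)
    p=w[m];print(q,len(p),[np.round(a,1) for a in cv2.minAreaRect(p[:,:2].astype(np.float32)*1000)])
```

```text
t 32.12 pos [0.6253 0.0151 0.2524] yang -4.56 w 0.0856 F [-0.4 -0.1 -0.7] j [-0.71  0.46  0.88  1.67 -0.37  1.18  0.18] tilt 0.66
dx -38.33 dy 0.50 dz 2.39 spin -87.16 (alt 92.8)
large 112 [array([622.7,  15. ]), array([46.8, 48.5]), np.float64(85.5)]
long 139 [array([ 598.7, -367.4]), array([36.4, 57. ]), np.float64(89.1)]
```

View pics/s15c.png

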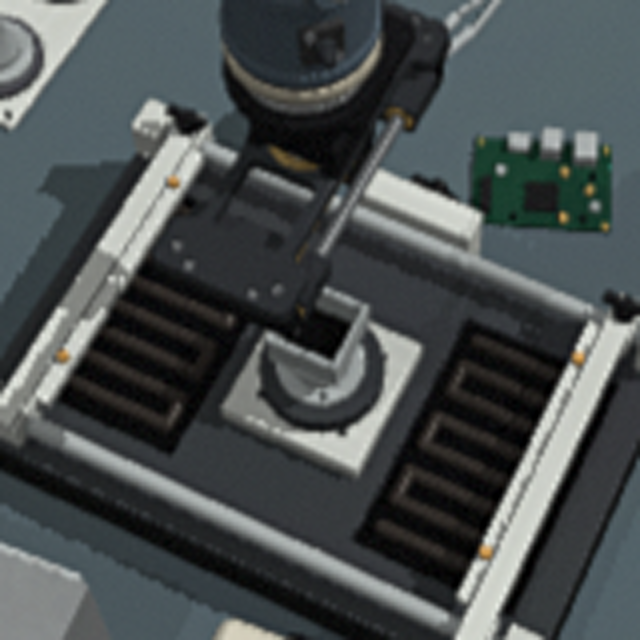

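Call:
carry_out([
  {"dx": -1.5, "dy": 0, "spin": 5, "dz": 0, "jaw": 8.7},
  {"dx": -5, "dy": 0, "spin": 15, "dz": 0, "jaw": 8.7},
  {"dx": -9, "dy": 0, "spin": 25, "dz": 0, "jaw": 8.7},
  {"dx": -13, "dy": 0, "spin": 35, "dz": 0, "jaw": 8.7},
  {"dx": -17.5, "dy": 0.2, "spin": 45, "dz": 0, "jaw": 8.7},
  {"dx": -22, "dy": 0.3, "spin": 55, "dz": 0, "jaw": 8.7},
  {"dx": -27, "dy": 0.4, "spin": 65, "dz": 0, "jaw": 8.7},
  {"dx": -32, "dy": 0.5, "spin": 75, "dz": 0.5, "jaw": 8.7},
  {"dx": -36, "dy": 0.5, "spin": 85, "dz": 1, "jaw": 8.7},
  {"dx": -38.3, "dy": 0.5, "spin": 92.8, "dz": 2.4, "jaw": 8.7},
])

```text
time_s: 33.42
eef_pos: [0.5974, -0.3694, 0.2272]
tool_rot: [3.129, -0.213, 0.009]
wrist_force: [-0.2, 0.2, -1.1]
width: 0.0873
```

Call:
carry_out([
  {"dx": 0, "dy": 0, "spin": 0, "dz": 0, "jaw": 8.7},
  {"dx": 0, "dy": 0, "spin": 0, "dz": 0, "jaw": 8.7},
  {"dx": 0, "dy": 0, "spin": 0, "dz": 0, "jaw": 8.7},
])

```text
time_s: 33.8
eef_pos: [0.5983, -0.368, 0.2276]
tool_rot: [3.13, -0.209, 0.011]
wrist_force: [-0.0, 0.5, 0.2]
width: 0.087
```

```bash
python3 -c "
from h import *
plan(.600,-.3675,.0465,82.6)
f=arm.grab_frame('scene');save(f,'s16');crop(f,(100,260,120,280),'s16c',4)"
```

```text
t 33.8 pos [ 0.5983 -0.368   0.2276] yang -97.63 w 0.087 F [-0.   0.5  0.2] j [-0.17  0.77  1.17  1.51 -0.72  1.34 -0.64] tilt 0.47
dx 0.04 dy -0.14 dz 18.11 spin -0.23 (alt 179.8)
```

View pics/s16c.png

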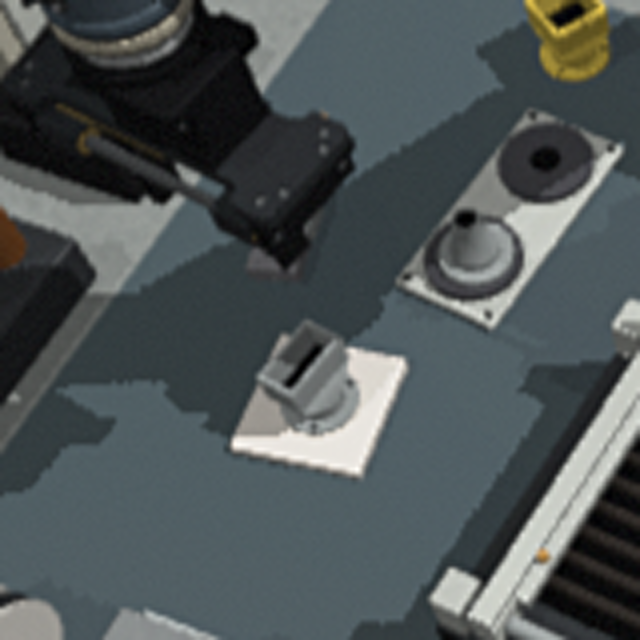

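Call:
carry_out([
  {"dx": 0, "dy": -0.1, "spin": 0, "dz": 3, "jaw": 8.7},
  {"dx": 0, "dy": -0.1, "spin": 0, "dz": 7, "jaw": 8.7},
  {"dx": 0, "dy": -0.1, "spin": 0, "dz": 11, "jaw": 8},
  {"dx": 0, "dy": -0.1, "spin": 0, "dz": 14, "jaw": 7},
  {"dx": 0, "dy": -0.1, "spin": 0, "dz": 16.5, "jaw": 6.5},
  {"dx": 0, "dy": -0.1, "spin": 0, "dz": 18, "jaw": 6.5},
  {"dx": 0, "dy": -0.1, "spin": 0, "dz": 18.1, "jaw": 6},
  {"dx": 0, "dy": -0.1, "spin": 0, "dz": 18.1, "jaw": 5},
])

```text
time_s: 34.85
eef_pos: [0.6001, -0.3686, 0.0479]
tool_rot: [3.129, -0.209, 0.013]
wrist_force: [-1.2, -0.5, 0.5]
width: 0.0562
```

```bash
python3 -c "
from h import *
plan(.600,-.3678,.0465,82.6)"
```

```text
t 34.85 pos [ 0.6001 -0.3686  0.0479] yang -97.63 w 0.0562 F [-1.2 -0.5  0.5] j [-0.11  0.93  1.02  1.65 -0.89  1.08 -0.53] tilt 0.59
dx -0.02 dy -0.08 dz 0.14 spin -0.23 (alt 179.8)
```

Call:
carry_out([
  {"dx": 0, "dy": -0.1, "spin": -0.2, "dz": 0.1, "jaw": 4},
  {"dx": 0, "dy": -0.1, "spin": -0.2, "dz": 0.1, "jaw": 3.5},
  {"dx": 0, "dy": -0.1, "spin": -0.2, "dz": 0.1, "jaw": 2},
  {"dx": 0, "dy": -0.1, "spin": -0.2, "dz": 0.1, "jaw": 2},
  {"dx": 0, "dy": -0.1, "spin": -0.2, "dz": 0.1, "jaw": 2},
  {"dx": 0, "dy": -0.1, "spin": -0.2, "dz": 0.1, "jaw": 2},
  {"dx": 0, "dy": -0.1, "spin": -0.2, "dz": 0.1, "jaw": 2},
], newtons=30)

```text
time_s: 35.72
eef_pos: [0.6003, -0.3678, 0.0471]
tool_rot: [3.129, -0.203, 0.014]
wrist_force: [-1.0, -0.7, 2.1]
width: 0.0297
```

Call:
carry_out([
  {"dx": 0, "dy": 0, "spin": 0, "dz": -0.5, "jaw": 2},
  {"dx": 0, "dy": 0, "spin": 0, "dz": -1.5, "jaw": 2},
  {"dx": 0, "dy": 0, "spin": 0, "dz": -4, "jaw": 2},
  {"dx": 0, "dy": 0, "spin": 0, "dz": -7, "jaw": 2},
  {"dx": 0, "dy": 0, "spin": 0, "dz": -10, "jaw": 2},
  {"dx": 0, "dy": 0, "spin": 0, "dz": -12, "jaw": 2},
  {"dx": 0, "dy": 0, "spin": 0, "dz": -12, "jaw": 2},
  {"dx": 0, "dy": 0, "spin": 0, "dz": -12, "jaw": 2},
])

```text
time_s: 36.72
eef_pos: [0.599, -0.3663, 0.1662]
tool_rot: [3.13, -0.203, 0.012]
wrist_force: [-0.1, -0.1, -2.1]
width: 0.0296
```

```bash
python3 -c "
from h import *
plan(.353,-.3115,.17,82.6)
f=arm.grab_frame('scene');save(f,'s17');crop(f,(100,260,120,280),'s17c',4)"
```

```text
t 36.73 pos [ 0.599  -0.3663  0.1662] yang -97.42 w 0.0296 F [-0.1 -0.1 -2.1] j [-0.16  0.82  1.12  1.57 -0.77  1.24 -0.6 ] tilt 0.51
dx -25.10 dy -2.25 dz -0.59 spin -0.02 (alt 180.0)
```

View pics/s17c.png

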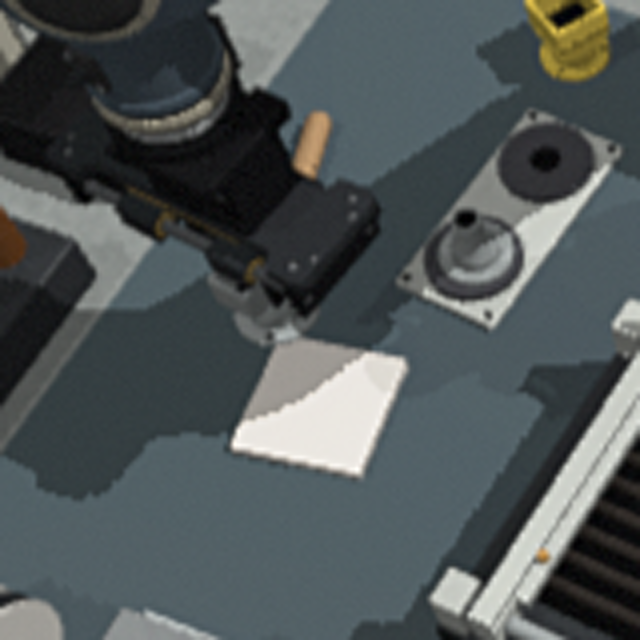

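Call:
carry_out([
  {"dx": -1, "dy": -0.1, "spin": 0, "dz": 0, "jaw": 2},
  {"dx": -3, "dy": -0.3, "spin": 0, "dz": 0, "jaw": 2},
  {"dx": -6, "dy": -0.5, "spin": 0, "dz": 0, "jaw": 2},
  {"dx": -9, "dy": -0.8, "spin": 0, "dz": 0, "jaw": 2},
  {"dx": -12, "dy": -1.1, "spin": 0, "dz": 0, "jaw": 2},
  {"dx": -12, "dy": -1.1, "spin": 0, "dz": 0, "jaw": 2},
  {"dx": -12, "dy": -1.1, "spin": 0, "dz": 0, "jaw": 2},
])

```text
time_s: 37.65
eef_pos: [0.4818, -0.3395, 0.1646]
tool_rot: [3.131, -0.202, 0.011]
wrist_force: [0.7, 0.2, -1.6]
width: 0.0299
```

```bash
python3 -c "
from h import *
plan(.353,-.3115,.17,82.6)"
```

```text
t 37.65 pos [ 0.4818 -0.3395  0.1646] yang -97.4 w 0.0299 F [ 0.7  0.2 -1.6] j [-0.26  0.66  1.2   1.86 -0.7   1.11 -0.5 ] tilt 0.48
dx -13.13 dy -1.11 dz -0.64 spin -0.00 (alt 180.0)
```

Call:
carry_out([
  {"dx": -1.5, "dy": -0.1, "spin": 0, "dz": 1, "jaw": 2},
  {"dx": -3.5, "dy": -0.3, "spin": 0, "dz": 2, "jaw": 2},
  {"dx": -6, "dy": -0.5, "spin": 0, "dz": 3, "jaw": 2},
  {"dx": -6, "dy": -0.5, "spin": 0, "dz": 3, "jaw": 2},
  {"dx": -6, "dy": -0.5, "spin": 0, "dz": 3, "jaw": 2},
])

```text
time_s: 38.28
eef_pos: [0.4248, -0.3274, 0.1345]
tool_rot: [3.13, -0.2, 0.013]
wrist_force: [0.6, -0.0, -1.8]
width: 0.0296
```

```bash
python3 -c "
from h import *
plan(.353,-.3115,.13,82.6)"
```

```text
t 38.27 pos [ 0.4248 -0.3274  0.1345] yang -97.32 w 0.0296 F [ 0.6 -0.  -1.8] j [-0.27  0.62  1.21  2.01 -0.7   1.   -0.42] tilt 0.57
dx -7.33 dy -0.67 dz 0.39 spin 0.08 (alt -179.9)
```

Call:
carry_out([
  {"dx": -1.5, "dy": -0.1, "spin": 0, "dz": 0.2, "jaw": 2},
  {"dx": -3.5, "dy": -0.3, "spin": 0, "dz": 0.4, "jaw": 2},
  {"dx": -5.5, "dy": -0.5, "spin": 0, "dz": 0.4, "jaw": 2},
  {"dx": -7.3, "dy": -0.7, "spin": 0, "dz": 0.8, "jaw": 2},
  {"dx": -7.3, "dy": -0.7, "spin": 0, "dz": 1.5, "jaw": 2},
  {"dx": -7.3, "dy": -0.7, "spin": 0, "dz": 1.5, "jaw": 2},
  {"dx": -7.3, "dy": -0.7, "spin": 0, "dz": 1.5, "jaw": 2},
])

```text
time_s: 39.15
eef_pos: [0.3542, -0.3117, 0.119]
tool_rot: [3.129, -0.199, 0.013]
wrist_force: [-0.4, -0.6, -0.9]
width: 0.0297
```

```bash
python3 -c "
from h import *
plan(.353,-.3117,.0581,82.6)
f=arm.grab_frame('scene');save(f,'s18');crop(f,(150,310,80,240),'s18c',4)"
```

```text
t 39.15 pos [ 0.3542 -0.3117  0.119 ] yang -97.27 w 0.0297 F [-0.4 -0.6 -0.9] j [-0.29  0.52  1.22  2.16 -0.65  0.89 -0.37] tilt 0.61
dx -0.17 dy -0.02 dz 6.08 spin 0.13 (alt -179.9)
```

View pics/s18c.png

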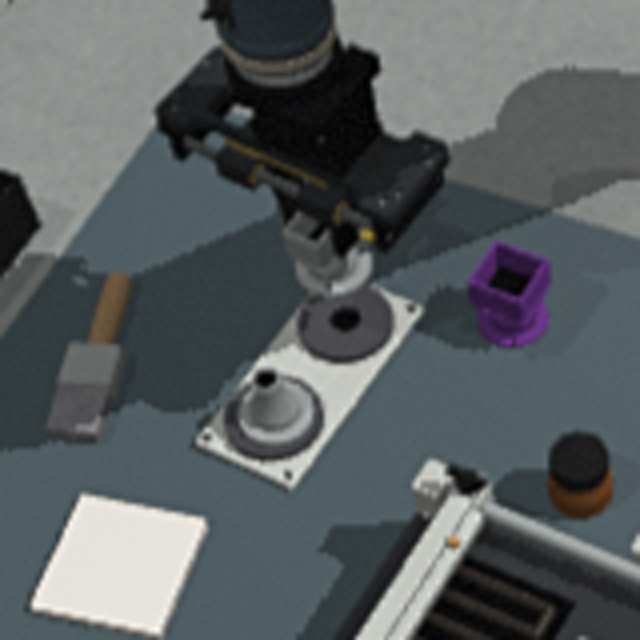

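Call:
carry_out([
  {"dx": -0.1, "dy": 0, "spin": 0, "dz": 1, "jaw": 2},
  {"dx": -0.1, "dy": 0, "spin": 0, "dz": 2.5, "jaw": 2},
  {"dx": -0.1, "dy": 0, "spin": 0, "dz": 4, "jaw": 2},
  {"dx": -0.1, "dy": 0, "spin": 0, "dz": 5.5, "jaw": 2},
  {"dx": -0.1, "dy": 0, "spin": 0, "dz": 6, "jaw": 2},
  {"dx": -0.1, "dy": 0, "spin": 0, "dz": 6, "jaw": 2},
])

```text
time_s: 39.95
eef_pos: [0.3532, -0.312, 0.0585]
tool_rot: [3.129, -0.2, 0.012]
wrist_force: [-0.0, -0.1, -1.6]
width: 0.0295
```

```bash
python3 -c "
from h import *
plan(.353,-.3117,.0531,82.6)
for c,b in (('scene',(150,310,80,240)),('top',(390,470,180,260))):
  f=arm.grab_frame(c);save(f,c+'19');crop(f,b,c+'19c',4)"
```

```text
t 39.95 pos [ 0.3532 -0.312   0.0585] yang -97.3 w 0.0295 F [-0.  -0.1 -1.6] j [-0.17  0.6   1.07  2.2  -0.78  0.78 -0.27] tilt 0.56
dx -0.03 dy -0.03 dz 0.54 spin 0.10 (alt -179.9)
```

View pics/scene19c.png

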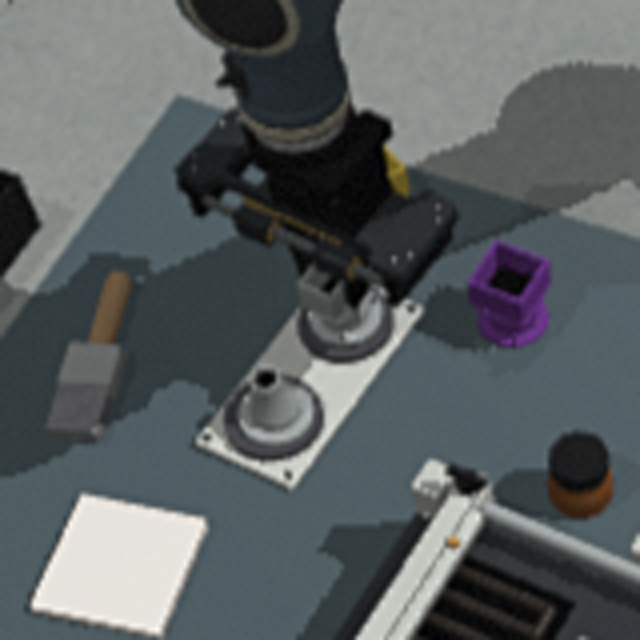

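Call:
carry_out([
  {"dx": 0, "dy": 0, "spin": 0, "dz": 0.2, "jaw": 2},
  {"dx": 0, "dy": 0, "spin": 0, "dz": 0.4, "jaw": 2},
  {"dx": 0, "dy": 0, "spin": 0, "dz": 0.5, "jaw": 2},
  {"dx": 0, "dy": 0, "spin": 0, "dz": 0.58, "jaw": 2},
  {"dx": 0, "dy": 0, "spin": 0, "dz": 0.58, "jaw": 2},
])

```text
time_s: 40.67
eef_pos: [0.3537, -0.3123, 0.0533]
tool_rot: [3.128, -0.199, 0.014]
wrist_force: [0.8, 0.5, -1.7]
width: 0.0295
```

Call:
carry_out([
  {"dx": 0, "dy": 0, "spin": 0, "dz": 0.08, "jaw": 2},
  {"dx": 0, "dy": 0, "spin": 0, "dz": 0.08, "jaw": 2},
])

```text
time_s: 40.92
eef_pos: [0.3538, -0.3125, 0.053]
tool_rot: [3.129, -0.199, 0.015]
wrist_force: [-0.8, 0.7, 4.2]
width: 0.0298
```

Contact. Release and rise.

Call:
carry_out([
  {"dx": 0, "dy": 0, "spin": 0, "dz": 0, "jaw": 3.4},
  {"dx": 0, "dy": 0, "spin": 0, "dz": 0, "jaw": 4.5},
  {"dx": 0, "dy": 0, "spin": 0, "dz": 0, "jaw": 6},
  {"dx": 0, "dy": 0, "spin": 0, "dz": 0, "jaw": 6},
  {"dx": 0, "dy": 0, "spin": 0, "dz": -1, "jaw": 6},
  {"dx": 0, "dy": 0, "spin": 0, "dz": -3, "jaw": 6},
  {"dx": 0, "dy": 0, "spin": 0, "dz": -6, "jaw": 6},
  {"dx": 0, "dy": 0, "spin": 0, "dz": -8, "jaw": 7},
  {"dx": 0, "dy": 0, "spin": 0, "dz": -8, "jaw": 7},
  {"dx": 0, "dy": 0, "spin": 0, "dz": -8, "jaw": 7},
])

```text
time_s: 42.18
eef_pos: [0.3529, -0.3114, 0.1326]
tool_rot: [3.13, -0.199, 0.014]
wrist_force: [-0.2, -0.4, 0.9]
width: 0.0695
```

```bash
python3 -c "
from h import *
plan(.45,-.2,.2,82.6)
f=arm.grab_frame('scene');save(f,'s20')"
```

```text
t 42.17 pos [ 0.3529 -0.3114  0.1326] yang -97.28 w 0.0695 F [-0.2 -0.4  0.9] j [-0.3   0.49  1.23  2.15 -0.6   0.9  -0.41] tilt 0.59
dx 8.28 dy -12.25 dz -6.73 spin 0.12 (alt -179.9)
```

View pics/s20.png

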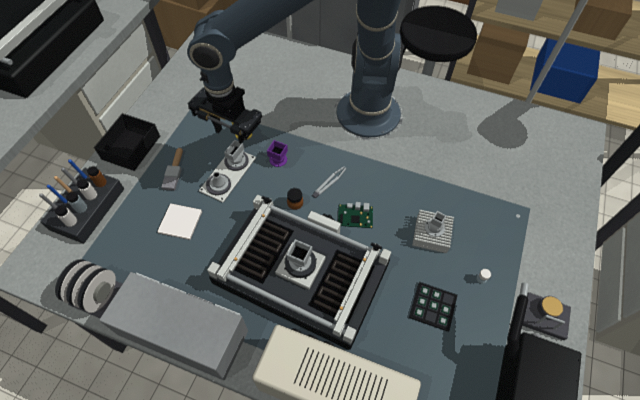

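Call:
carry_out([
  {"dx": 0.5, "dy": -0.5, "spin": 0, "dz": -0.5, "jaw": 7},
  {"dx": 2, "dy": -2.5, "spin": 0, "dz": -1, "jaw": 7},
  {"dx": 4, "dy": -5.5, "spin": 0, "dz": -2, "jaw": 7},
  {"dx": 6, "dy": -8.5, "spin": 0, "dz": -3, "jaw": 7},
  {"dx": 8, "dy": -12, "spin": 0, "dz": -4, "jaw": 7},
  {"dx": 8, "dy": -15, "spin": 0, "dz": -5, "jaw": 7},
  {"dx": 8, "dy": -18, "spin": 0, "dz": -6, "jaw": 7},
  {"dx": 8, "dy": -18, "spin": 0, "dz": -6, "jaw": 7},
  {"dx": 8, "dy": -18, "spin": 0, "dz": -6, "jaw": 7},
])

```text
time_s: 43.35
eef_pos: [0.4542, -0.1429, 0.192]
tool_rot: [3.129, -0.2, 0.012]
wrist_force: [0.8, 0.3, 0.5]
width: 0.0699
```

```bash
python3 - <<'E'
from h import *
plan(.45,-.2,.2,82.6)
for c in('scene','top'):
    f=arm.grab_frame(c);save(f,c+'21');w=cloud(f)
    for q,x,y,z,hw in(('small',.374,.31,.1,.04),('large',.623,.015,.15,.045),('long',.353,-.312,.076,.045)):
        m=(abs(w[...,0]-x)<hw)&(abs(w[...,1]-y)<hw)&(abs(w[...,2]-z)<.009)
        p=w[m]
        if len(p)>9:print(c,q,len(p),[np.round(a,1) for a in cv2.minAreaRect(p[:,:2].astype(np.float32)*1000)])
    im=[]
    for x,y,z in((.374,.31,.04),(.623,.0152,.09),(.353,-.3117,.016)):
        q=cv2.resize(rect(f,x,y,z,.06,.0003),(260,260))
        for r in(28,37): cv2.circle(q,(130,130),int(130*r/60),(255,0,0),1)
        im.append(q)
    cv2.imwrite(f'pics/r21{c}.png',np.hstack(im)[:,:,::-1])
E
python3 -c "
import cv2,numpy as np
cv2.imwrite('pics/r21.png',np.vstack([cv2.imread('pics/r21scene.png'),cv2.imread('pics/r21top.png')]))"
```

```text
t 43.35 pos [ 0.4542 -0.1429  0.192 ] yang -97.31 w 0.0699 F [0.8 0.3 0.5] j [-0.79  0.36  1.26  2.08 -0.41  0.98 -1.01] tilt 0.56
dx 0.31 dy 5.72 dz -0.77 spin 0.09 (alt -179.9)
scene small 84 [array([374. , 309.8]), array([27.8, 31.4]), np.float64(78.5)]
scene large 161 [array([623.4,  14.6]), array([46.6, 48.2]), np.float64(88.1)]
scene long 59 [array([ 363.5, -313.7]), array([32.5, 32.6]), np.float64(83.5)]
top small 54 [array([376.2, 311.1]), array([28.9, 27.7]), np.float64(78.5)]
top large 89 [array([625.6,  15.8]), array([45.5, 46.9]), np.float64(85.7)]
top long 87 [array([ 354.1, -310.8]), array([32.2, 53.3]), np.float64(82.5)]
```

View pics/r21.png

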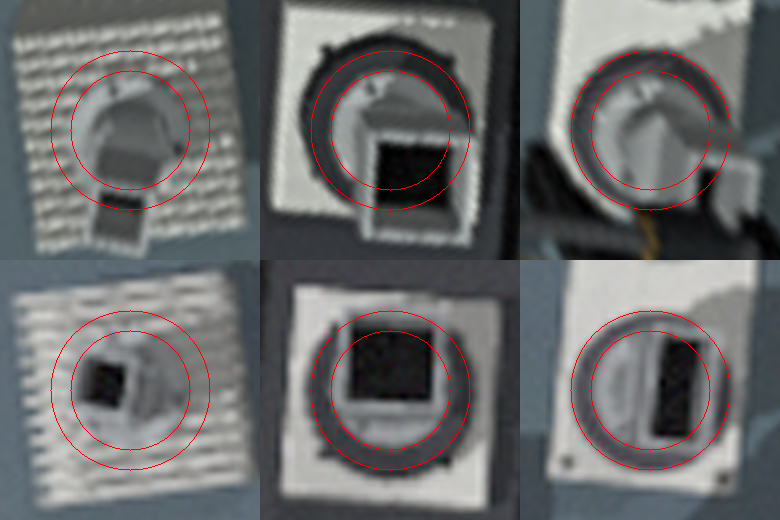

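View pics/scene21.png

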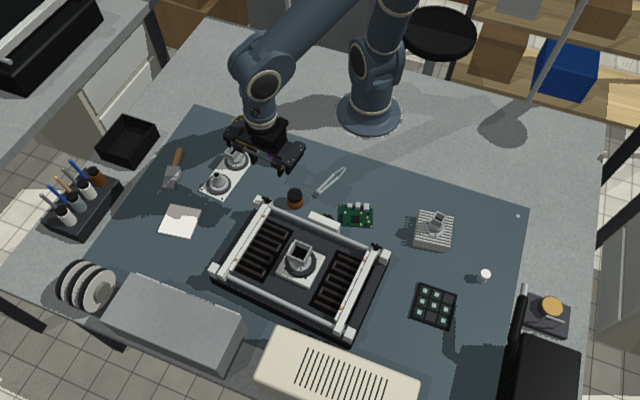

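```bash
python3 -c "
from h import *
print(arm.state()['qd'].round(3)); print(arm.hand_in())"
```

```text
[ 0.005  0.    -0.     0.001 -0.001 -0.    -0.001]
the job is handed in; nothing more can be done
None
```

The nozzle change is done and handed in at about 43 s of the 112 s allowed. The order of moves was:
1. The long nozzle went from the cooling block to the white tile, as the spare spot.
2. The small square nozzle went from the heater to the cooling block.
3. The large square nozzle went from the rack to the heater.
4. The long nozzle went from the tile to the rack place the large one had left.

**Last checks:** In the final pictures all three nozzles stand upright and the tile is empty. They sit within about 2 to 3 mm of their places' centres, and the two cameras differ from each other by about 2 mm. The gripper was clear of everything and the arm was still.

**Mouth of the large nozzle:** I measured it at about -2° from one camera and -4.3° from the other. An earlier picture just after placing gave -4.5°. The machine bed is at about -4.5°, and the tool was at -4.5° when it let go. I take the mouth as square to the bed.

**Bystanders:** I never went near the circuit board or the jar, and they and the round nozzle look unmoved. I judged that from the pictures and did not measure it.

**What was less than ideal:**
- In the last side view the gripper partly hid the long nozzle, so its final position rests mainly on the top camera.
- The tool picked up about 0.6° of tilt along the way.
- Joint 3 finished at 1.26 rad, close to its 1.29 rad limit.
- The highest wrist force I saw at the end of a move was about 8 N.

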